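Put the battery packs on charge in the locked charging box

TASK

Put all the orange-topped battery packs from the bench on charge: release the charging box's yellow safety catch, swing the red-knobbed locking handle fully aside, slide the cover fully open and stand every pack upright in the battery compartment, flat on its floor. Then slide the cover fully shut, swing the handle fully home again and slide the catch fully back so that the handle is locked. Leave everything else on the bench as it is.

Things in the scene. Friction and masses are not known exactly. Their poses are not given: they have to be found in the camera images.
- charger: The charging box, fixed to the bench at a different place and yaw each time: grey and black, 73 mm high. Origin at bench level; the box spans x -150..100, y -186..186 mm about it. Its x axis points from its front (lock strip, robot side) to its back, y to the left along the box, z up. Right half: battery compartment; left half: solid deck.
- bays (a point): Centre of the compartment's floor, axes as the box's; at (12, -93, 20) mm in the box frame. Inside it is 164 (x) by 176 (y) mm; walls rise 53 mm above this floor. The floor is flat; painted white lines cross here and mark four bays, centred at x +-41, y +-42 mm from here; a bay takes one pack with its long side along the box's x.
- deck (a point): Centre of the solid deck's top, 73 mm above the bench, at (15, 90.5) mm in the box frame; the cover slides over it to open. The strip in front of deck and compartment (x below -70 mm) is a ledge of the same height that carries handle and catch.
- cover (a joint): The flat aluminium sliding cover (172 x 188 x 6 mm, top 80 mm above the bench). 0 = shut over the compartment, grows to 0.172 m as it slides to the box's +y (fully open over the deck; the bays are clear then). Sliding friction about 2 N, stays where left. It cannot slide while the red handle lies across.
- cover_grip (a point): Grip point of the black bar on the cover, 21 mm above the cover plate: bar 50 mm long along the box's x, 14 mm wide, standing 32 mm above the plate; pinch it across its width. With the cover shut it is at (12, -90, 101) mm in the box frame.
- handle (a joint): The locking handle, a steel arm on a vertical hinge with an upright red knob. 0 = locked, arm along the box's +x across the deck beside the shut cover; grows anticlockwise seen from above to 1.5 rad = aside, arm along +y on the front strip. Friction about 1.5 N at the knob, stays where left. The engaged catch blocks it; a cover that is not shut blocks it from going home.
- handle_grip (a point): Grip point on the handle's upright round red knob: 20 mm diameter, 36 mm tall above the arm; this point is 21 mm above the arm's top and 15 mm below the knob's top, 107.5 mm above the bench, 100 mm from the hinge axis. The knob is turned with the arm (its own x axis points along the arm); it may slip round in a grip.
- handle_hinge (a point): Point on the handle's vertical hinge axis, at the height of handle_grip; at (-105, 20) mm in the box frame.
- catch (a joint): The safety catch, a steel bolt with a yellow knob. 0 = engaged (bolt beside a short lug on the handle's hub, so that the handle cannot swing); grows to 0.030 m = fully released as it is slid towards the box's -y. Friction about 1.5 N, stays where left. It goes back to 0 only when the handle is home (0).
- catch_grip (a point): Grip point of the catch's square yellow knob, 16 x 16 mm, 32 mm tall above the bolt; this point is 22 mm above the bolt's top, 10 mm below the knob's top, 108.5 mm above the bench. With the catch engaged it is at (-126, -30) mm in the box frame.
- pack1_center (a point): Centre (half-way up) of a battery pack, a block 64 (its x) x 40 (its y) x 48 mm tall (z up), lower half black, upper half orange with a white patch on top, 0.26 kg; grasp it across the 40 mm. Stands upright on the bench at the start. From two to four packs are present; None if this one is absent.
- pack2_center (a point): Centre (half-way up) of a battery pack, a block 64 (its x) x 40 (its y) x 48 mm tall (z up), lower half black, upper half orange with a white patch on top, 0.26 kg; grasp it across the 40 mm. Stands upright on the bench at the start. From two to four packs are present; None if this one is absent.
- pack3_center (a point): Centre (half-way up) of a battery pack, a block 64 (its x) x 40 (its y) x 48 mm tall (z up), lower half black, upper half orange with a white patch on top, 0.26 kg; grasp it across the 40 mm. Stands upright on the bench at the start. From two to four packs are present; None if this one is absent.
- pack4_center (a point): Centre (half-way up) of a battery pack, a block 64 (its x) x 40 (its y) x 48 mm tall (z up), lower half black, upper half orange with a white patch on top, 0.26 kg; grasp it across the 40 mm. Stands upright on the bench at the start. From two to four packs are present; None if this one is absent.
- grease: Bystander to leave alone: grease jar with a green lid, 52 mm across, 60 mm tall, standing among the packs; origin at its underside.
- spray: Bystander to leave alone: blue spray can with a red cap, 60 mm across, 170 mm tall; origin at its underside.
- wrench: Bystander to leave alone: steel wrench lying on the bench beyond the packs on the right.
- driver: Bystander to leave alone: screwdriver lying on the left of the bench.
- mug: Bystander to leave alone: white mug, 76 mm across, 90 mm tall, beyond the packs; origin at its underside.
Mind the look-alikes: they are no part of the job. What is shaped like the part that bears pack1_center but blue or pink is not meant.

How it is judged (in metres and radians):
On the way, in this order (a step that is already met when the one before it is completed fails the run):
1. The safety catch is released (value of joint catch above 0.024 m), for 0.2 s.
2. The handle is swung fully aside (value of joint handle above 1.35 rad), for 0.2 s.
3. The cover is slid fully open (value of joint cover above 0.16 m), for 0.2 s.
4. Every pack present stands upright and flat in the compartment (x of pack1_center in the frame of charger between -0.055 and 0.08 m and y of pack1_center in the frame of charger between -0.168 and -0.018 m and z of pack1_center in the frame of charger between 0.038 and 0.0475 m and angle between each of pack1_center, pack2_center, pack3_center, pack4_center's own z axis and vertical below 0.08 rad and x of pack2_center in the frame of charger between -0.055 and 0.08 m and y of pack2_center in the frame of charger between -0.168 and -0.018 m and z of pack2_center in the frame of charger between 0.038 and 0.0475 m and x of pack3_center in the frame of charger between -0.055 and 0.08 m and y of pack3_center in the frame of charger between -0.168 and -0.018 m and z of pack3_center in the frame of charger between 0.038 and 0.0475 m and x of pack4_center in the frame of charger between -0.055 and 0.08 m and y of pack4_center in the frame of charger between -0.168 and -0.018 m and z of pack4_center in the frame of charger between 0.038 and 0.0475 m), for 0.2 s.
5. The cover is slid fully shut (value of joint cover below 0.005 m), for 0.2 s.
6. The handle is swung home across the deck (value of joint cover below 0.005 m and value of joint handle below 0.08 rad), for 0.2 s.
7. The catch is engaged again (all of step 6 and value of joint catch below 0.007 m), for 0.2 s.
At the end, for the whole second after the job is handed in: Every pack present is upright (within 0.08 rad) and flat on the compartment floor (within 3.5 mm) inside the compartment; the cover is shut to within 5 mm, the handle home to within 0.08 rad, the catch engaged to within 7 mm (all of step 4 and all of step 7); the robot touches nothing.
It fails at once if a bystander (grease jar, spray can, wrench, screwdriver, mug) is shifted by more than 3 cm (distance of any of grease, spray, wrench, driver, mug from where it was at the start of the episode above 0.03 m).
Of pack1, pack2, pack3, pack4 only 2 to 4 are there at a start; the rules pass over those that are not, and their reading is None.
At some moment in a run one of pack1, pack2, pack3, pack4 may be knocked a few centimetres aside while the robot is not near it.
It also fails if it takes over 210 s, if anything falls off the work surface, if the arm or the gripper's body presses on something with over 40 N, if the wrist force passes 120 N, or if a joint passes its speed limit or range.

ROBOT

A 6-joint arm with a two-finger parallel gripper is mounted at the origin on the work surface. World frame = base frame: x ahead of the robot, y to its left, z up, the work surface at z = 0. Lengths are in mm, angles in degrees, forces in N, time in s.
With the tool pointing down it reaches from about 325 to 750 mm from the base axis. Payload 7.6 kg.
Tool frame: the origin (TCP) lies on the centre line of the jaws, within the pads' length; the fingertips stand 25 mm ahead of it and the grasp point (between the pads) lies 6 mm ahead of it; z points along the fingers, y is the line along which they close (so a half turn about z gives the same grasp; the last joint's range is limited). The gripper opens to 85 mm and grips with 20 to 120 N. Pads are 22 mm wide; open, the fingers measure 114 mm over their backs; the gripper's body (76 mm by 85 mm) begins 54 mm behind the grasp point. The pads swing forward as they close: fully open they stand 13 mm farther back than shut.
Start: joints at [-79.257, 2.991, 80.254, -0, 96.75, -4.028], TCP at [133.874, -507.662, 256.323] pointing down, gripper open.
Joint ranges: [-166.34, 166.34], [-52.06, 124.39], [6.96, 135.62], [-60.46, 240.46], [14.63, 156.25], [-167.68, 167.68]. Speed limits (degrees/s): [147.25, 147.25, 172.46, 180, 180, 180].

INTERFACE

Orientations are given as [roll, pitch, yaw] about the fixed x, y, z axes, in that order (R = Rz(yaw) Ry(pitch) Rx(roll)).
In Python, from plant import r gives the robot as it stands.
- The arm moves only by the tool step_arm, never from a script. Its argument "series" is a list of rows, each an object with "grip": the finger opening in cm, from 0 to 8.54; "offset": the shift along the world's x, y, z in cm, a list of three; "dr": the turn, a rotation vector about the world's x, y, z in degrees, a list of three. A call has 1 to 5 rows; each row is the pose to reach, as a shift and turn from the pose commanded when the call began; what a row does not reach only later rows make up. A row lasts 1/12 s, in which the tool goes at most 41.7 mm and 7.16 degrees, less where a joint would pass 70% of its speed; a pose out of reach is approached as far as the arm can. A call with a gripper value outside its range is refused whole. The fingers move at their own pace and stop on an object; "force" is the grip in N (left out, the last holds). Time passes only in rows, so rows that repeat a pose let the fingers close. It gives the time, the measured TCP pose, the force, the opening and the grip force at its end, in the units of the state.
- r.sense(): the state, without advancing time (a new reading comes with each control period).
- r.get_image(name): name is "scene" or "top" or "wrist"; returns (picture, depth): 420x560x3 uint8, blue, green, red; 420x560 float32, mm along the optical axis (not along the pixel's ray), 0 where there is no reading.
- r.camera_info(name): a dict with "camera_matrix" (3x3 intrinsics, pixels), "dist" ([k1, k2, p1, p2, k3] as OpenCV has them; the pictures are not rectified), "position" and "orientation" of the camera in the world. Camera axes: x right, y down, z forward; pixel columns grow to the right and rows downward; lengths in mm; the calibration is good to about 2 mm. A picture is of the moment at which its call begins: read the wrist's pose just before it. camera_info takes no time and is no camera call; for the wrist camera it gives the pose at the moment of the call.
- r.finish_job(): hands the job in; it is judged then, once.
The state is a dict: "clock": time; "joint_pos": joint angles; "qvel": joint speeds; "joint_torque": joint torques, N m; "position": TCP position; "tcp_rot": TCP orientation; "ft_force": force on the tool from outside, world axes, zero at the start; "moment": the same for the moment, N m; "gripper_width": opening from 0.0 (shut) to 1.0 (fully open); "grip_force": force on a finger pad.
Only numpy, scipy, OpenCV 4.12 (cv2) and the standard library are available. Lean on these libraries where they do the work, as an engineer would, in place of code of your own. Each camera call takes 0.05 s, during which the arm holds its last target. There are 200 camera calls.

## Working session

There is one attempt and no reset: what is moved stays moved. The work goes in short steps, Python scripts to look and compute and a tool call to move; the robot and the scene stay as the last step left them, time stands still between calls to the robot, and variables do not carry over. Pictures are saved under pics/ and viewed, at most 14 in all, crops included, and the job is handed in when it is done.

Besides the shell and the picture viewer there is one more tool, called after "Request:" by a JSON object that holds its "method" and its "body", one argument or row to a line. step_arm: Moves the arm, as the interface text tells. Its arguments: {"type":"object","properties":{"series":{"type":"array","items":{"type":"object","properties":{"grip":{"type":"number"},"offset":{"type":"array","items":{"type":"number"}},"dr":{"type":"array","items":{"type":"number"}}}}},"force":{"type":"number"}},"required":["series"]}

```bash
ls; mkdir -p pics
cat > h.py <<'E'
import cv2, numpy as np
from scipy.spatial.transform import Rotation as R
from plant import r
def cam(n):
    i=r.camera_info(n); return i
def rot(i): 
    o=np.array(i["orientation"],float)
    return o if o.shape==(3,3) else R.from_euler('xyz',o,degrees=True).as_matrix()
def ray(i,uv,z):
    p=cv2.undistortPoints(np.array(uv,float).reshape(-1,1,2),np.array(i["camera_matrix"]),np.array(i["dist"],float)).reshape(-1,2)
    d=np.c_[p,np.ones(len(p))]@rot(i).T; c=np.array(i["position"],float)
    return c+d*((z-c[2])/d[:,2])[:,None]
E
python3 - <<'E'
from h import *
print(r.sense())
for n in("top","scene"):
    i=cam(n);print(n,i); im,d=r.get_image(n);cv2.imwrite(f"pics/{n}0.png",im);np.save(f"{n}0.npy",d)
E
```

```text
pics
{'clock': 0.0, 'joint_pos': array([-7.92566814e+01,  3.02764529e+00,  8.03137567e+01, -4.36898011e-04,
        9.67488849e+01, -4.02841902e+00]), 'qvel': array([-0.06397947, -0.05794661, -0.01574206, -0.01171052, -0.03826094,
        0.0247411 ]), 'joint_torque': array([ 7.71955547e-04, -3.81665826e+01, -3.60188127e+01, -4.88780711e-05,
        6.24195309e-03, -1.52816580e-05]), 'position': array([ 133.82532271, -507.3861604 ,  255.46200107]), 'tcp_rot': array([-1.79909906e+02, -5.90988348e-03,  1.47716820e+01]), 'ft_force': array([0.46413702, 1.09083874, 0.0161136 ]), 'moment': array([ 0.00499112,  0.02989176, -0.03649411]), 'grip_force': 0.0, 'gripper_width': 0.9960931361211122}
top {'camera_matrix': array([[380.14212168,   0.        , 282.42911186],
       [  0.        , 380.14212168, 205.98632571],
       [  0.        ,   0.        ,   1.        ]]), 'dist': array([-0.06702346,  0.        ,  0.        ,  0.        ,  0.        ]), 'position': array([ 391.30837238,  -22.31931905, 1142.11172917]), 'orientation': array([-172.77585915,    0.74361084,  -89.65575061])}
scene {'camera_matrix': array([[454.19231648,   0.        , 279.28179395],
       [  0.        , 454.19231648, 210.08731869],
       [  0.        ,   0.        ,   1.        ]]), 'dist': array([-0.08262913,  0.        ,  0.        ,  0.        ,  0.        ]), 'position': array([ 869.15869238, -718.58507511, 1131.25181735]), 'orientation': array([-143.19315977,   -0.54288328,   26.22578196])}
```

View pics/top0.png

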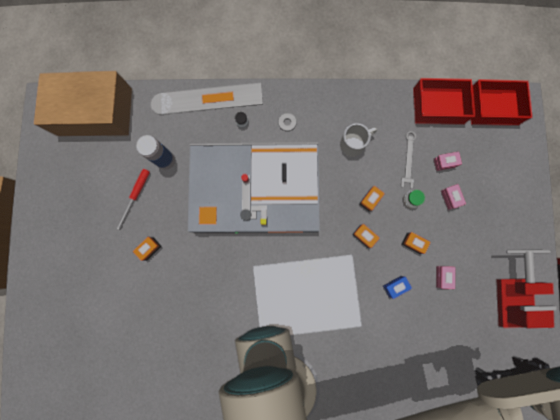

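View pics/scene0.png

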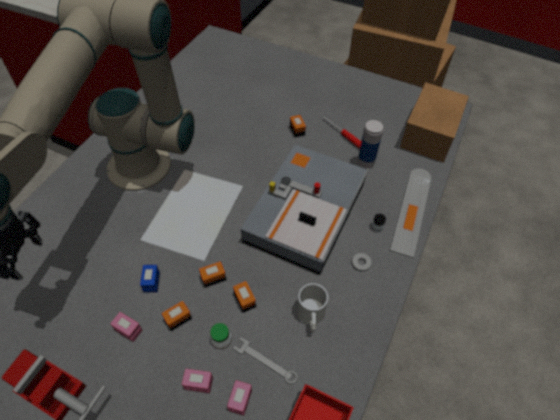

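Top view: packs (orange top, white patch) are at (372,198), (366,236), (417,243) and (146,248). These could be mistaken for packs:
- the blue block at (398,287)
- the pink blocks at (449,160), (455,196) and (447,278)
- the orange square on the deck at (208,215)
- the orange label on the board at (217,97)
- the orange cover stripes

The yellow catch is at (264,221), the red handle knob at (245,178) and the cover bar at (284,172). The red driver grip at (140,183) and the can's red cap could be mistaken for the red knob.

Run:
```python
from h import *
i=cam("top");im=cv2.imread("pics/top0.png");hsv=cv2.cvtColor(im,cv2.COLOR_BGR2HSV)
def blobs(m,amin):
    cs,_=cv2.findContours(m,cv2.RETR_EXTERNAL,cv2.CHAIN_APPROX_NONE); return [c for c in cs if cv2.contourArea(c)>amin]
m=cv2.inRange(hsv,(8,150,120),(20,255,255))
m=cv2.morphologyEx(m,cv2.MORPH_CLOSE,np.ones((3,3)))
for c in blobs(m,80):
    rc=cv2.minAreaRect(c); b=ray(i,cv2.boxPoints(rc),46)[:,:2]; e=b[1]-b[0];f=b[2]-b[1]
    L=e if np.linalg.norm(e)>np.linalg.norm(f) else f
    print("or",np.round(rc[0]),b.mean(0).round(),np.linalg.norm(e).round(),np.linalg.norm(f).round(),np.degrees(np.arctan2(L[1],L[0])).round())
for n,lo,hi,z in(("yel",(24,150,100),(34,255,255),118),("red",(0,180,90),(5,255,255),122)):
    for c in blobs(cv2.inRange(hsv,lo,hi),6):
        rc=cv2.minAreaRect(c);print(n,np.round(rc[0],1),cv2.contourArea(c),ray(i,[rc[0]],z)[0].round())
# bar
m=cv2.inRange(hsv,(0,0,0),(180,255,60));
for c in blobs(m,30):
    rc=cv2.minAreaRect(c)
    if 240<rc[0][0]<330 and 140<rc[0][1]<220:
        print("bar",rc,ray(i,cv2.boxPoints(rc),112).round())
# orange cover stripes / cover white corners
d=np.load("top0.npy")
cv2.imwrite("pics/crop0.png",np.hstack([cv2.resize(im[135:240,180:330],None,fx=3.5,fy=3.5,interpolation=cv2.INTER_CUBIC),cv2.resize(im[180:285,350:430],None,fx=3.3,fy=3.5,interpolation=cv2.INTER_CUBIC)]))
```

```text
or [145. 248.] [405. 392.] 61.0 38.0 -44.0
or [417. 243.] [ 425. -397.] 39.0 62.0 -117.0
or [366. 235.] [ 446. -249.] 39.0 63.0 -131.0
or [208. 215.] [503. 211.] 44.0 47.0 -178.0
or [372. 198.] [ 556. -270.] 63.0 39.0 -37.0
or [217.  97.] [864. 193.] 91.0 24.0 -84.0
yel [263. 222.] 15.0 [477.  44. 118.]
red [539.3 318.9] 370.0 [ 218. -700.  122.]
red [526.5 302.5] 889.5 [ 262. -666.  122.]
red [139. 184.] 166.0 [580. 389. 122.]
red [504.5  98.9] 1792.0 [ 833. -644.  122.]
red [447.5  98. ] 1926.5 [ 832. -476.  122.]
```

View pics/crop0.png

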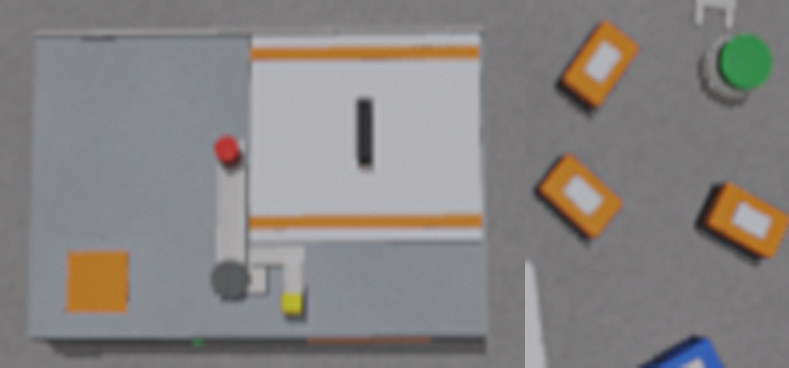

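The crop confirms the yellow catch at the L-bolt's end, the red knob on the arm tip, and three of the packs with orange tops and white patches. Moving over the lock for a closer look.

Request:
{"method": "step_arm", "body": {
  "series": [
    {"offset":[1.8,2.6,0.8],"dr":[0,0,-3],"grip":8.5},
    {"offset":[3.6,5.2,1.6],"dr":[0,0,-6],"grip":8.5},
    {"offset":[5.4,7.8,2.4],"dr":[0,0,-9],"grip":8.5},
    {"offset":[7.2,10.4,3.2],"dr":[0,0,-12],"grip":8.5},
    {"offset":[9.0,13.0,4],"dr":[0,0,-14.8],"grip":8.5}
  ]
}}

```text
clock: 0.52
position: [224.3, -376.3, 296.2]
tcp_rot: [-180.0, 0.0, -0.2]
ft_force: [0.5, -0.8, -0.2]
gripper_width: 0.995
grip_force: 0.0
```

Request:
{"method": "step_arm", "body": {
  "series": [
    {"offset":[1.8,2.6,0.4]},
    {"offset":[3.6,5.2,0.8]},
    {"offset":[5.4,7.8,1.2]},
    {"offset":[7.2,10.4,1.6]},
    {"offset":[9.0,13.0,2]}
  ]
}}

```text
$.series[0]: bad value
```

Request:
{"method": "step_arm", "body": {
  "series": [
    {"offset":[1.8,2.6,0]},
    {"offset":[3.6,5.2,0]},
    {"offset":[5.4,7.8,0]},
    {"offset":[7.2,10.4,0]},
    {"offset":[9.0,13.0,0]}
  ]
}}

```text
$.series[0]: bad value
```

Request:
{"method": "step_arm", "body": {
  "series": [
    {"offset":[1.8,2.6,0]},
    {"offset":[3.6,5.2,0]},
    {"offset":[5.4,7.8,0]},
    {"offset":[7.2,10.4,0]},
    {"offset":[7.2,10.4,0]}
  ]
}}

```text
$.series[0]: bad value
```

Run:
```python
from h import *
s=r.sense();print(s["position"],s["tcp_rot"],s["clock"],s["joint_pos"])
i=cam("wrist");print(i)
im,d=r.get_image("wrist");cv2.imwrite("pics/w1.png",im)
```

```text
[ 224.31788349 -376.25699949  296.24819707] [-1.79964979e+02  1.62138469e-02 -2.05093523e-01] 0.5167 [-6.40300104e+01 -1.15792449e+01  8.95524553e+01  9.17275759e-04
  1.02065371e+02  2.61752795e+01]
{'camera_matrix': array([[294.2889051 ,   0.        , 275.77000338],
       [  0.        , 294.2889051 , 210.19573079],
       [  0.        ,   0.        ,   1.        ]]), 'dist': array([-0.01482305,  0.        ,  0.        ,  0.        ,  0.        ]), 'position': array([ 306.54656161, -375.74654543,  414.02677072]), 'orientation': array([ 1.61414009e+02,  4.99099532e-02, -9.02161996e+01])}
```

View pics/w1.png

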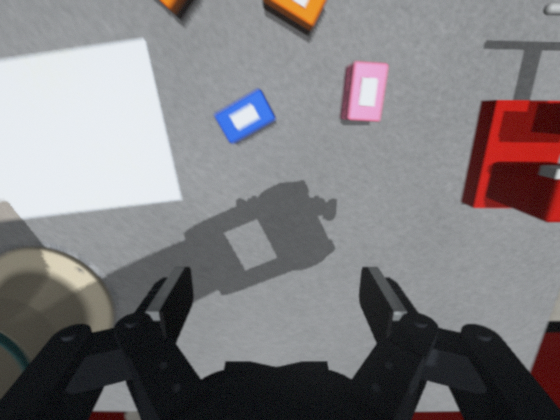

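This view (too early) shows the blue block (245,117) and pink block (367,92) clearly as look-alikes. Every row field is mandatory, so I'll continue with full rows.

Request:
{"method": "step_arm", "body": {
  "series": [
    {"offset":[2.5,2.9,0.6],"dr":[0,0,0],"grip":8.5},
    {"offset":[5,5.8,1.2],"dr":[0,0,0],"grip":8.5},
    {"offset":[7.5,8.7,1.8],"dr":[0,0,0],"grip":8.5},
    {"offset":[10,11.6,2.4],"dr":[0,0,0],"grip":8.5},
    {"offset":[12.5,14.5,3.0],"dr":[0,0,0],"grip":8.5}
  ]
}}

```text
clock: 0.98
position: [349.6, -231.0, 326.4]
tcp_rot: [180.0, 0.0, -0.0]
ft_force: [0.2, -0.5, 0.1]
gripper_width: 0.994
grip_force: 0.0
```

Request:
{"method": "step_arm", "body": {
  "series": [
    {"offset":[2.5,2.9,0],"dr":[0,0,0],"grip":8.5},
    {"offset":[5,5.8,0],"dr":[0,0,0],"grip":8.5},
    {"offset":[7.5,8.7,0],"dr":[0,0,0],"grip":8.5},
    {"offset":[10,11.6,0],"dr":[0,0,0],"grip":8.5},
    {"offset":[12.5,14.5,0],"dr":[0,0,0],"grip":8.5}
  ]
}}

```text
clock: 1.4
position: [474.7, -85.9, 326.0]
tcp_rot: [180.0, 0.0, -0.0]
ft_force: [0.3, -1.1, -0.1]
gripper_width: 0.993
grip_force: 0.0
```

Request:
{"method": "step_arm", "body": {
  "series": [
    {"offset":[2.5,2.9,0],"dr":[0,0,0],"grip":8.5},
    {"offset":[5,5.8,0],"dr":[0,0,0],"grip":8.5},
    {"offset":[7.5,8.7,0],"dr":[0,0,0],"grip":8.5},
    {"offset":[10,11.6,0],"dr":[0,0,0],"grip":8.5},
    {"offset":[10,11.6,0],"dr":[0,0,0],"grip":8.5}
  ]
}}

```text
clock: 1.82
position: [576.1, 33.0, 322.9]
tcp_rot: [-179.9, 0.3, 0.3]
ft_force: [-1.4, -0.1, -0.8]
gripper_width: 0.993
grip_force: 0.0
```

Run:
```python
from h import *
s=r.sense();print(s["position"],s["tcp_rot"],s["clock"])
i=cam("wrist")
im,d=r.get_image("wrist");cv2.imwrite("pics/w2.png",im)
hsv=cv2.cvtColor(im,cv2.COLOR_BGR2HSV)
def blobs(m,amin):
    cs,_=cv2.findContours(m,cv2.RETR_EXTERNAL,cv2.CHAIN_APPROX_NONE); return [c for c in cs if cv2.contourArea(c)>amin]
for n,lo,hi,z in(("yel",(24,150,60),(34,255,255),118.5),("red",(0,180,60),(6,255,255),122.5),("or",(8,150,90),(20,255,255),80),("dark",(0,0,0),(180,255,60),112)):
    for c in blobs(cv2.inRange(hsv,lo,hi),60):
        rc=cv2.minAreaRect(c);b=ray(i,cv2.boxPoints(rc),z)[:,:2]
        print(n,np.round(rc[0],1),cv2.contourArea(c),b.round(1).tolist())
```

```text
[576.14126605  33.01006555 322.87468605] [-179.91001033    0.25667048    0.27494634] 1.8167
yel [267.  257.5] 165.0 [[500.7, 50.6], [500.8, 38.5], [474.8, 38.5], [474.7, 50.9]]
red [218.8 164.8] 157.0 [[602.5, 107.4], [613.3, 95.9], [602.0, 85.1], [591.0, 96.6]]
red [  8.5 152.5] 771.5 [[648.9, 323.8], [648.9, 305.6], [578.9, 325.0], [578.8, 344.6]]
or [ 47.2 279.2] 895.0 [[423.0, 395.7], [468.3, 343.5], [437.8, 323.0], [390.1, 375.7]]
or [548.  267.2] 439.0 [[450.5, -314.9], [486.1, -322.7], [456.5, -381.3], [419.1, -375.0]]
or [461.3 257.3] 1066.5 [[478.4, -184.5], [506.5, -204.9], [459.3, -258.9], [428.8, -238.8]]
or [149.1 232.5] 1087.0 [[525.6, 226.4], [529.4, 176.1], [481.1, 178.6], [476.9, 231.0]]
or [312.  200.5] 901.5 [[553.5, 81.1], [554.5, -105.1], [545.1, -106.3], [544.2, 81.4]]
or [492.7 186.6] 1406.0 [[560.4, -204.7], [605.8, -241.7], [577.6, -276.4], [529.9, -239.7]]
or [316.5  81.5] 1465.5 [[693.8, 81.9], [696.0, -103.7], [685.7, -105.1], [683.5, 82.2]]
dark [279.5 343. ] 39599.5 [[190.8, 474.8], [468.0, 387.7], [472.0, -328.5], [196.8, -420.0]]
dark [ 63.4 266.6] 292.5 [[465.1, 332.3], [498.8, 296.4], [474.0, 276.9], [438.7, 312.9]]
dark [524.5 253.6] 289.5 [[482.9, -262.9], [510.3, -277.5], [499.0, -292.9], [471.0, -278.4]]
dark [440.3 238.8] 200.0 [[504.3, -153.2], [526.4, -172.5], [517.5, -181.5], [495.0, -162.3]]
dark [471.1 178.6] 427.5 [[565.4, -168.3], [617.3, -181.7], [606.3, -208.8], [553.1, -196.6]]
dark [26. 93.] 2189.5 [[700.9, 318.2], [700.5, 263.8], [649.5, 275.7], [649.6, 333.1]]
```

View pics/w2.png

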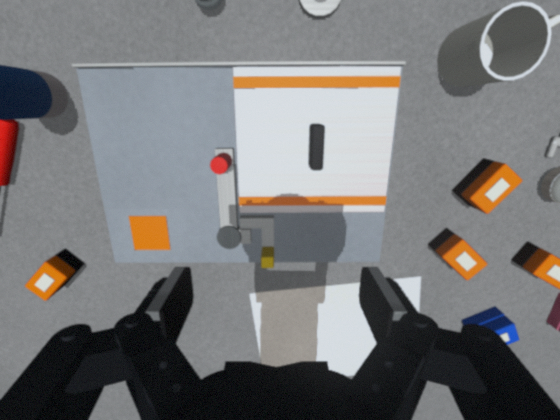

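The close view shows catch (267,258), red knob (220,163), bar (317,147) and four orange packs. By stripes and knobs, the box origin is about (606,77) with yaw about 0.7°. Going down on the catch.

Request:
{"method": "step_arm", "body": {
  "series": [
    {"offset":[-1.9,0.2,-2.6],"dr":[0,0,0],"grip":3},
    {"offset":[-3.8,0.4,-5.2],"dr":[0,0,0],"grip":3},
    {"offset":[-5.7,0.7,-7.8],"dr":[0,0,0],"grip":3},
    {"offset":[-7.6,0.9,-10.4],"dr":[0,0,0],"grip":3},
    {"offset":[-9.4,1.2,-13],"dr":[0,0,0],"grip":3}
  ]
}}

```text
clock: 2.28
position: [478.3, 39.6, 195.2]
tcp_rot: [180.0, -0.0, -0.1]
ft_force: [-0.1, -0.5, 0.8]
gripper_width: 0.353
grip_force: 0.0
```

Request:
{"method": "step_arm", "body": {
  "series": [
    {"offset":[0,0,0],"dr":[0,0,0],"grip":3},
    {"offset":[0,0,-2],"dr":[0,0,0],"grip":3},
    {"offset":[0,0,-4],"dr":[0,0,0],"grip":3},
    {"offset":[0,0,-6],"dr":[0,0,0],"grip":3},
    {"offset":[0,0,-7.5],"dr":[0,0,0],"grip":3}
  ]
}}

```text
clock: 2.7
position: [480.4, 39.6, 121.3]
tcp_rot: [180.0, -0.1, -0.1]
ft_force: [0.3, -0.1, -0.8]
gripper_width: 0.351
grip_force: 0.0
```

Request:
{"method": "step_arm", "body": {
  "force": 30,
  "series": [
    {"offset":[0,0,0],"dr":[0,0,0],"grip":3},
    {"offset":[0,0,0],"dr":[0,0,0],"grip":1},
    {"offset":[0,0,0],"dr":[0,0,0],"grip":1},
    {"offset":[0,0,0],"dr":[0,0,0],"grip":1},
    {"offset":[0,0,0],"dr":[0,0,0],"grip":1}
  ]
}}

```text
clock: 3.12
position: [480.4, 40.1, 122.6]
tcp_rot: [180.0, -0.1, -0.0]
ft_force: [-1.6, 0.3, 0.8]
gripper_width: 0.177
grip_force: 35.0
```

Request:
{"method": "step_arm", "body": {
  "series": [
    {"offset":[0,-0.6,0],"dr":[0,0,0],"grip":1},
    {"offset":[0,-1.2,0],"dr":[0,0,0],"grip":1},
    {"offset":[0,-1.8,0],"dr":[0,0,0],"grip":1},
    {"offset":[0,-2.4,0],"dr":[0,0,0],"grip":1},
    {"offset":[0,-2.7,0],"dr":[0,0,0],"grip":1}
  ]
}}

```text
clock: 3.53
position: [480.6, 14.0, 122.6]
tcp_rot: [-179.7, -0.2, -0.0]
ft_force: [-0.6, 18.9, 6.7]
gripper_width: 0.18
grip_force: 35.9
```

Request:
{"method": "step_arm", "body": {
  "series": [
    {"offset":[0,0,0],"dr":[0,0,0],"grip":1},
    {"offset":[0,0,0],"dr":[0,0,0],"grip":1},
    {"offset":[0,0,0],"dr":[0,0,0],"grip":1}
  ]
}}

```text
clock: 3.78
position: [480.6, 14.3, 122.5]
tcp_rot: [-179.8, -0.1, -0.0]
ft_force: [-0.6, 8.8, 5.8]
gripper_width: 0.178
grip_force: 35.8
```

Request:
{"method": "step_arm", "body": {
  "series": [
    {"offset":[0,0.1,0],"dr":[0,0,0],"grip":3.5},
    {"offset":[0,0.1,0],"dr":[0,0,0],"grip":3.5},
    {"offset":[0,0.1,0],"dr":[0,0,0],"grip":3.5},
    {"offset":[0,0.1,2.5],"dr":[0,0,0],"grip":3.5},
    {"offset":[0,0.1,5],"dr":[0,0,0],"grip":3.5}
  ]
}}

```text
clock: 4.2
position: [478.8, 13.8, 170.2]
tcp_rot: [180.0, 0.3, -0.1]
ft_force: [0.7, -0.7, 1.0]
gripper_width: 0.409
grip_force: 0.0
```

Request:
{"method": "step_arm", "body": {
  "series": [
    {"offset":[3,2,0.5],"dr":[0,0,0],"grip":3.5},
    {"offset":[6,4.1,0.5],"dr":[0,0,0],"grip":3.5},
    {"offset":[9,6.1,0.5],"dr":[0,0,0],"grip":3.5},
    {"offset":[12,8.2,0.5],"dr":[0,0,0],"grip":3.5},
    {"offset":[12,8.2,0.5],"dr":[0,0,0],"grip":3.5}
  ]
}}

```text
clock: 4.62
position: [602.5, 98.8, 172.7]
tcp_rot: [-180.0, 0.2, 0.1]
ft_force: [0.0, 0.1, -0.2]
gripper_width: 0.41
grip_force: 0.0
```

Run:
```python
from h import *
s=r.sense();print(s["position"],s["tcp_rot"],s["clock"])
i=cam("wrist")
im,d=r.get_image("wrist")
i2=cam("top");im2,d2=r.get_image("top");cv2.imwrite("pics/t2.png",im2[130:250,180:330])
cv2.imwrite("pics/w3.png",im)
```

```text
[602.52895256  98.8216548  172.74195614] [-1.79991337e+02  1.92755486e-01  8.19917786e-02] 4.6167
```

View pics/w3.png

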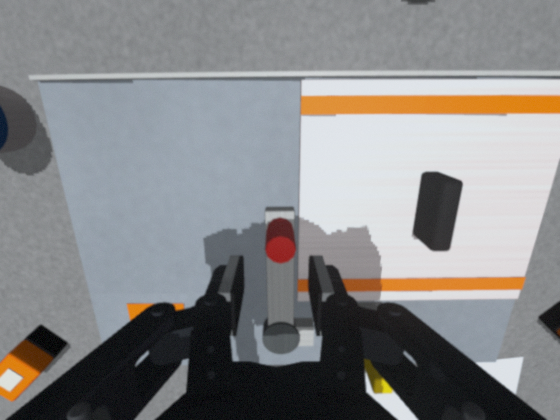

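The knob (280,247) sits between the fingers at about (603,96), and the catch shows at (380,376). Lowering onto the knob.

Request:
{"method": "step_arm", "body": {
  "series": [
    {"offset":[0,-0.1,-2],"dr":[0,0,0],"grip":3.5},
    {"offset":[0,-0.2,-4],"dr":[0,0,0],"grip":3.5},
    {"offset":[0,-0.2,-5.5],"dr":[0,0,0],"grip":3.5},
    {"offset":[0,-0.2,-5.5],"dr":[0,0,0],"grip":1.4},
    {"offset":[0,-0.2,-5.5],"dr":[0,0,0],"grip":1.4}
  ]
}}

```text
clock: 5.13
position: [597.5, 95.5, 118.6]
tcp_rot: [-179.8, 0.3, 0.0]
ft_force: [0.4, 9.3, -18.0]
gripper_width: 0.22
grip_force: 32.7
```

Request:
{"method": "step_arm", "body": {
  "force": 25,
  "series": [
    {"offset":[0,0,0],"dr":[0,0,0],"grip":1.4},
    {"offset":[0,0,0],"dr":[0,0,0],"grip":1.4},
    {"offset":[0,0,0],"dr":[0,0,0],"grip":1.4}
  ]
}}

```text
clock: 5.38
position: [597.4, 95.5, 118.6]
tcp_rot: [-179.9, 0.4, 0.0]
ft_force: [0.7, 9.9, -17.1]
gripper_width: 0.223
grip_force: 32.7
```

Request:
{"method": "step_arm", "body": {
  "series": [
    {"offset":[-0.17,1.74,0],"dr":[0,0,0],"grip":1.4},
    {"offset":[-0.64,3.41,0],"dr":[0,0,0],"grip":1.4},
    {"offset":[-1.4,4.98,0],"dr":[0,0,0],"grip":1.4},
    {"offset":[-2.42,6.4,0],"dr":[0,0,0],"grip":1.4},
    {"offset":[-3.66,7.62,0],"dr":[0,0,0],"grip":1.4}
  ]
}}

```text
clock: 5.8
position: [562.8, 169.6, 120.7]
tcp_rot: [179.9, -0.0, -0.1]
ft_force: [7.7, -2.6, -8.3]
gripper_width: 0.225
grip_force: 31.1
```

Request:
{"method": "step_arm", "body": {
  "series": [
    {"offset":[-1.44,0.98,0],"dr":[0,0,0],"grip":1.4},
    {"offset":[-3.03,1.7,0],"dr":[0,0,0],"grip":1.4},
    {"offset":[-4.72,2.13,0],"dr":[0,0,0],"grip":1.4},
    {"offset":[-5.76,2.24,0],"dr":[0,0,0],"grip":1.4},
    {"offset":[-5.76,2.24,0],"dr":[0,0,0],"grip":1.4}
  ]
}}

```text
clock: 6.22
position: [503.2, 193.9, 121.1]
tcp_rot: [-179.9, 0.1, 0.0]
ft_force: [-0.5, 8.4, -9.7]
gripper_width: 0.218
grip_force: 25.1
```

Request:
{"method": "step_arm", "body": {
  "series": [
    {"offset":[0,0,0],"dr":[0,0,0],"grip":1.4},
    {"offset":[0,0,0],"dr":[0,0,0],"grip":1.4},
    {"offset":[0,0,0],"dr":[0,0,0],"grip":1.4}
  ]
}}

```text
clock: 6.47
position: [504.1, 193.8, 121.0]
tcp_rot: [-179.9, 0.2, 0.0]
ft_force: [-2.5, 7.5, -9.4]
gripper_width: 0.22
grip_force: 25.3
```

Request:
{"method": "step_arm", "body": {
  "series": [
    {"offset":[0,0,0],"dr":[0,0,0],"grip":3.5},
    {"offset":[0,0,0],"dr":[0,0,0],"grip":3.5},
    {"offset":[0,0,0],"dr":[0,0,0],"grip":3.5},
    {"offset":[0,0,3],"dr":[0,0,0],"grip":3.5},
    {"offset":[0,0,6],"dr":[0,0,0],"grip":3.5}
  ]
}}

```text
clock: 6.88
position: [504.8, 192.1, 181.2]
tcp_rot: [179.9, 0.2, -0.1]
ft_force: [1.0, -0.2, 1.1]
gripper_width: 0.41
grip_force: 0.0
```

Request:
{"method": "step_arm", "body": {
  "series": [
    {"offset":[1.7,-3,1],"dr":[0,0,0],"grip":3.5},
    {"offset":[3.4,-6,1],"dr":[0,0,0],"grip":3.5},
    {"offset":[5.1,-9,1],"dr":[0,0,0],"grip":3.5},
    {"offset":[6.8,-12,1],"dr":[0,0,0],"grip":3.5},
    {"offset":[8.5,-15,1],"dr":[0,0,0],"grip":3.5}
  ]
}}

```text
clock: 7.3
position: [591.4, 40.9, 192.6]
tcp_rot: [180.0, -0.1, -0.1]
ft_force: [0.8, 0.7, -0.9]
gripper_width: 0.411
grip_force: 0.0
```

Request:
{"method": "step_arm", "body": {
  "series": [
    {"offset":[1.5,-2.8,0],"dr":[0,0,0],"grip":3.5},
    {"offset":[3,-5.6,0],"dr":[0,0,0],"grip":3.5},
    {"offset":[3,-5.6,0],"dr":[0,0,0],"grip":3.5}
  ]
}}

```text
clock: 7.55
position: [622.1, -18.7, 191.8]
tcp_rot: [179.9, -0.1, -0.4]
ft_force: [-0.7, 0.2, -0.7]
gripper_width: 0.41
grip_force: 0.0
```

Run:
```python
from h import *
s=r.sense();print(s["position"],s["tcp_rot"],s["clock"])
i=cam("wrist")
im,d=r.get_image("wrist")
cv2.imwrite("pics/w4.png",im)
```

```text
[622.11660172 -18.73944983 191.80969457] [ 1.79867570e+02 -8.98499020e-02 -3.59649904e-01] 7.55
```

View pics/w4.png

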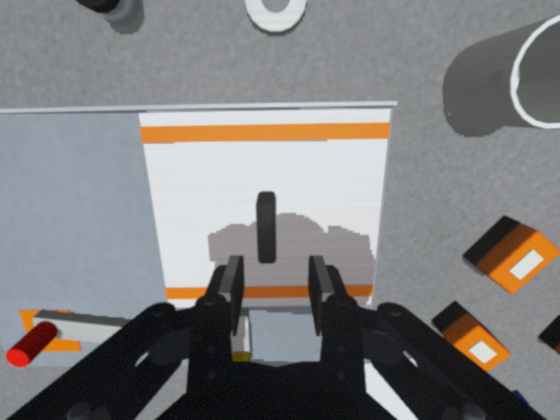

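The bar (266,227) lies about 6 mm left of the TCP, and the handle now lies along +y on the left (knob at (30,345)). Grasping the bar.

Request:
{"method": "step_arm", "body": {
  "series": [
    {"offset":[-0.2,0.6,-2],"dr":[0,0,0],"grip":3.5},
    {"offset":[-0.2,0.6,-4],"dr":[0,0,0],"grip":3.5},
    {"offset":[-0.2,0.6,-6],"dr":[0,0,0],"grip":3.5},
    {"offset":[-0.2,0.6,-7.4],"dr":[0,0,0],"grip":3.5},
    {"offset":[-0.2,0.6,-8],"dr":[0,0,0],"grip":3.5}
  ]
}}

```text
clock: 8.02
position: [617.4, -6.3, 109.4]
tcp_rot: [-180.0, 0.2, 0.0]
ft_force: [0.3, -0.4, 0.0]
gripper_width: 0.41
grip_force: 0.0
```

Request:
{"method": "step_arm", "body": {
  "force": 40,
  "series": [
    {"offset":[0,0,0],"dr":[0,0,0],"grip":3.5},
    {"offset":[0,0,0],"dr":[0,0,0],"grip":0.8},
    {"offset":[0,0,0],"dr":[0,0,0],"grip":0.8},
    {"offset":[0,0,0],"dr":[0,0,0],"grip":0.8},
    {"offset":[0,0,0],"dr":[0,0,0],"grip":0.8}
  ]
}}

```text
clock: 8.43
position: [619.1, -7.2, 113.0]
tcp_rot: [180.0, -0.1, -0.0]
ft_force: [-2.3, -0.2, 4.1]
gripper_width: 0.153
grip_force: 41.2
```

Request:
{"method": "step_arm", "body": {
  "series": [
    {"offset":[0,1,0],"dr":[0,0,0],"grip":0.8},
    {"offset":[0,3,0],"dr":[0,0,0],"grip":0.8},
    {"offset":[-0.1,5.5,0],"dr":[0,0,0],"grip":0.8},
    {"offset":[-0.1,8,0],"dr":[0,0,0],"grip":0.8},
    {"offset":[-0.1,10.5,0],"dr":[0,0,0],"grip":0.8}
  ]
}}

```text
clock: 8.85
position: [618.1, 98.5, 113.0]
tcp_rot: [180.0, -0.1, -0.1]
ft_force: [-2.6, -3.1, 5.9]
gripper_width: 0.158
grip_force: 41.3
```

Request:
{"method": "step_arm", "body": {
  "series": [
    {"offset":[0,2,0],"dr":[0,0,0],"grip":0.8},
    {"offset":[0,4,0],"dr":[0,0,0],"grip":0.8},
    {"offset":[-0.1,5.5,0],"dr":[0,0,0],"grip":0.8},
    {"offset":[-0.1,6.2,0],"dr":[0,0,0],"grip":0.8},
    {"offset":[-0.1,6.2,0],"dr":[0,0,0],"grip":0.8}
  ]
}}

```text
clock: 9.27
position: [617.5, 158.2, 113.0]
tcp_rot: [179.7, -0.1, -0.1]
ft_force: [-2.3, -10.0, 8.7]
gripper_width: 0.154
grip_force: 42.4
```

Request:
{"method": "step_arm", "body": {
  "series": [
    {"offset":[0,0.3,0],"dr":[0,0,0],"grip":0.8},
    {"offset":[0,0.3,0],"dr":[0,0,0],"grip":0.8},
    {"offset":[0,0.3,0],"dr":[0,0,0],"grip":0.8}
  ]
}}

```text
clock: 9.52
position: [617.5, 158.3, 113.0]
tcp_rot: [179.6, -0.1, -0.2]
ft_force: [-3.5, -18.4, 9.9]
gripper_width: 0.153
grip_force: 43.3
```

Cover is open against its stop (18 N), so the shut bar y is about -13.7. That puts the origin at about (606.5,76) and the compartment centre near (619.5,-17). Next is the left pack at about (405,392): joint 6 range needs yaw 136.

Request:
{"method": "step_arm", "body": {
  "series": [
    {"offset":[0,-0.2,0],"dr":[0,0,0],"grip":3.5},
    {"offset":[0,-0.2,0],"dr":[0,0,0],"grip":3.5},
    {"offset":[0,-0.2,1],"dr":[0,0,0],"grip":3.5},
    {"offset":[0,-0.2,4],"dr":[0,0,0],"grip":4},
    {"offset":[0,-0.2,7.5],"dr":[0,0,0],"grip":5}
  ]
}}

```text
clock: 9.93
position: [615.4, 161.3, 184.8]
tcp_rot: [180.0, 0.3, -0.0]
ft_force: [0.2, -0.4, 0.4]
gripper_width: 0.58
grip_force: 0.0
```

Request:
{"method": "step_arm", "body": {
  "series": [
    {"offset":[-1,1.2,2],"dr":[0,0,6.8],"grip":7},
    {"offset":[-2,2.4,3],"dr":[0,0,13.6],"grip":7},
    {"offset":[-3,3.6,3],"dr":[0,0,20.4],"grip":7},
    {"offset":[-4,4.8,3],"dr":[0,0,27.2],"grip":7},
    {"offset":[-5,6,3],"dr":[0,0,34],"grip":7}
  ]
}}

```text
clock: 10.35
position: [566.1, 222.1, 217.4]
tcp_rot: [-180.0, -0.1, 34.3]
ft_force: [-0.3, -0.1, -0.5]
gripper_width: 0.821
grip_force: 0.0
```

Request:
{"method": "step_arm", "body": {
  "series": [
    {"offset":[-1,1.2,0],"dr":[0,0,6.8],"grip":7},
    {"offset":[-2,2.4,0],"dr":[0,0,13.6],"grip":7},
    {"offset":[-3,3.6,0],"dr":[0,0,20.4],"grip":7},
    {"offset":[-4,4.8,0],"dr":[0,0,27.2],"grip":7},
    {"offset":[-5,6,0],"dr":[0,0,34],"grip":7}
  ]
}}

```text
clock: 10.77
position: [515.9, 282.1, 217.1]
tcp_rot: [180.0, -0.1, 68.3]
ft_force: [0.2, 0.4, -0.9]
gripper_width: 0.821
grip_force: 0.0
```

Request:
{"method": "step_arm", "body": {
  "series": [
    {"offset":[-1,1.2,0],"dr":[0,0,6.8],"grip":7},
    {"offset":[-2,2.4,0],"dr":[0,0,13.6],"grip":7},
    {"offset":[-3,3.6,0],"dr":[0,0,20.4],"grip":7},
    {"offset":[-4,4.8,0],"dr":[0,0,27.2],"grip":7},
    {"offset":[-5,6,0],"dr":[0,0,34],"grip":7}
  ]
}}

```text
clock: 11.18
position: [465.9, 342.1, 217.1]
tcp_rot: [180.0, -0.0, 102.3]
ft_force: [0.4, -0.2, 0.0]
gripper_width: 0.82
grip_force: 0.0
```

Request:
{"method": "step_arm", "body": {
  "series": [
    {"offset":[-1.2,1.2,0],"dr":[0,0,6.8],"grip":7},
    {"offset":[-2.4,2.4,0],"dr":[0,0,13.6],"grip":7},
    {"offset":[-3.6,3.6,0],"dr":[0,0,20.4],"grip":7},
    {"offset":[-4.8,4.8,0],"dr":[0,0,27.2],"grip":7},
    {"offset":[-6.2,5.6,0],"dr":[0,0,34],"grip":7}
  ]
}}

```text
clock: 11.6
position: [403.7, 398.3, 217.0]
tcp_rot: [179.9, -0.0, 136.4]
ft_force: [0.1, -0.1, 0.5]
gripper_width: 0.82
grip_force: 0.0
```

```bash
cat > pk.py <<'E'
from h import *
def packs(n,save=None,zt=48):
    "white patch + orange top on plane z=zt for every orange pack in view"
    i=cam(n); im,_=r.get_image(n)
    if save: cv2.imwrite(f"pics/{save}.png",im)
    hsv=cv2.cvtColor(im,cv2.COLOR_BGR2HSV)
    o=cv2.inRange(hsv,(8,150,60),(20,255,255))
    cs,_=cv2.findContours(o,cv2.RETR_CCOMP,cv2.CHAIN_APPROX_NONE)[:2]
    hi=cv2.findContours(o,cv2.RETR_CCOMP,cv2.CHAIN_APPROX_NONE)[1][0]
    for c,h in zip(cs,hi):
        if h[3]>=0 and cv2.contourArea(c)>15:   # hole = white patch
            b=ray(i,c.reshape(-1,2),zt)[:,:2].astype(np.float32)
            (x,y),(w,hh),a=cv2.minAreaRect(b); a=a if w>hh else a+90
            px=c.reshape(-1,2).mean(0)
            print(n,"px",px.round(),"ctr",np.round([x,y],1),"size",np.round([w,hh]),"long yaw",round((a+90)%180-90,1))
E
python3 - <<'E'
from pk import *
s=r.sense();print(s["position"],s["tcp_rot"],s["clock"]); packs("wrist","w5"); packs("top","t5")
E
```

```text
[403.74584364 398.29521889 216.97450248] [ 1.79939063e+02 -3.52179356e-02  1.36361487e+02] 11.6
wrist px [273. 201.] ctr [404.8 394. ] size [22. 35.] long yaw -43.7
top px [144. 248.] ctr [405.2 393.9] size [25. 37.] long yaw -44.1
top px [418. 243.] ctr [ 425.4 -398.4] size [40. 28.] long yaw 58.9
top px [367. 235.] ctr [ 445.4 -251. ] size [38. 27.] long yaw 44.6
top px [373. 197.] ctr [ 556.8 -270.2] size [29. 40.] long yaw -45.3
```

View pics/w5.png

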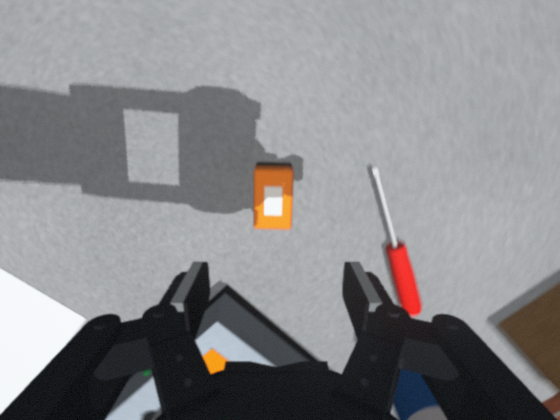

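The pack (273,201) is right under the jaws, aligned, and the driver is at (400,250), clear. Descending.

Request:
{"method": "step_arm", "body": {
  "series": [
    {"offset":[0.1,-0.4,-4],"dr":[0,0,0],"grip":7},
    {"offset":[0.1,-0.4,-8],"dr":[0,0,0],"grip":7},
    {"offset":[0.1,-0.4,-12],"dr":[0,0,0],"grip":7},
    {"offset":[0.1,-0.4,-16],"dr":[0,0,0],"grip":7},
    {"offset":[0.1,-0.4,-18],"dr":[0,0,0],"grip":7}
  ]
}}

```text
clock: 12.12
position: [404.1, 391.0, 31.3]
tcp_rot: [-179.6, -0.0, 135.8]
ft_force: [-0.4, -0.0, -0.5]
gripper_width: 0.819
grip_force: 0.0
```

Request:
{"method": "step_arm", "body": {
  "force": 40,
  "series": [
    {"offset":[0,0,0],"dr":[0,0,0],"grip":3},
    {"offset":[0,0,0],"dr":[0,0,0],"grip":3},
    {"offset":[0,0,0],"dr":[0,0,0],"grip":3},
    {"offset":[0,0,0],"dr":[0,0,0],"grip":3},
    {"offset":[0,0,0],"dr":[0,0,0],"grip":3}
  ]
}}

```text
clock: 12.53
position: [406.5, 393.5, 38.1]
tcp_rot: [179.8, 0.0, 135.9]
ft_force: [1.6, 1.9, 5.2]
gripper_width: 0.462
grip_force: 44.9
```

Request:
{"method": "step_arm", "body": {
  "series": [
    {"offset":[0,0,1.5],"dr":[0,0,0],"grip":3},
    {"offset":[0,0,4],"dr":[0,0,0],"grip":3},
    {"offset":[0,0,7],"dr":[0,0,0],"grip":3},
    {"offset":[0,0,10],"dr":[0,0,0],"grip":3},
    {"offset":[0,0,13.5],"dr":[0,0,0],"grip":3}
  ]
}}

```text
clock: 12.95
position: [405.2, 392.6, 172.6]
tcp_rot: [-180.0, -0.0, 136.0]
ft_force: [0.3, 0.4, -3.8]
gripper_width: 0.462
grip_force: 43.6
```

Request:
{"method": "step_arm", "body": {
  "series": [
    {"offset":[1.7,-2.5,0.5],"dr":[0,0,3],"grip":3},
    {"offset":[3.4,-4.9,0.5],"dr":[0,0,6],"grip":3},
    {"offset":[5.1,-7.3,0.5],"dr":[0,0,9],"grip":3},
    {"offset":[6.8,-9.8,0.5],"dr":[0,0,12],"grip":3},
    {"offset":[8.5,-12.3,0.5],"dr":[0,0,15],"grip":3}
  ]
}}

```text
clock: 13.37
position: [491.3, 268.8, 177.4]
tcp_rot: [179.9, 0.1, 151.1]
ft_force: [0.8, 0.5, -2.6]
gripper_width: 0.461
grip_force: 43.8
```

Request:
{"method": "step_arm", "body": {
  "series": [
    {"offset":[1.7,-2.5,0],"dr":[0,0,3],"grip":3},
    {"offset":[3.4,-4.9,0],"dr":[0,0,6],"grip":3},
    {"offset":[5.1,-7.3,0],"dr":[0,0,9],"grip":3},
    {"offset":[6.8,-9.8,0],"dr":[0,0,12],"grip":3},
    {"offset":[8.5,-12.3,0],"dr":[0,0,15],"grip":3}
  ]
}}

```text
clock: 13.78
position: [576.4, 145.7, 177.3]
tcp_rot: [180.0, 0.1, 166.1]
ft_force: [0.4, 0.3, -3.8]
gripper_width: 0.466
grip_force: 43.8
```

Request:
{"method": "step_arm", "body": {
  "series": [
    {"offset":[1.7,-2.5,0],"dr":[0,0,3],"grip":3},
    {"offset":[3.4,-4.9,0],"dr":[0,0,6],"grip":3},
    {"offset":[5.1,-7.3,0],"dr":[0,0,9],"grip":3},
    {"offset":[6.8,-9.8,0],"dr":[0,0,12],"grip":3},
    {"offset":[8.5,-12.3,0],"dr":[0,0,15],"grip":3}
  ]
}}

```text
clock: 14.2
position: [661.4, 22.6, 177.2]
tcp_rot: [180.0, 0.1, -178.9]
ft_force: [1.0, -0.0, -2.9]
gripper_width: 0.463
grip_force: 43.8
```

Request:
{"method": "step_arm", "body": {
  "series": [
    {"offset":[0,0,0],"dr":[0,0,0],"grip":3},
    {"offset":[0,0,0],"dr":[0,0,0],"grip":3}
  ]
}}

```text
clock: 14.37
position: [661.1, 22.4, 176.5]
tcp_rot: [180.0, 0.0, -179.2]
ft_force: [-0.4, 0.0, -3.7]
gripper_width: 0.464
grip_force: 43.6
```

Run:
```python
from h import *
s=r.sense();print(s["position"],s["tcp_rot"],s["clock"])
im,_=r.get_image("wrist"); cv2.imwrite("pics/w6.png",im)
i=cam("wrist"); print(i["position"])
```

```text
[661.09842987  22.40340608 176.4827118 ] [ 1.79990140e+02  1.13059896e-02 -1.79193486e+02] 14.3667
[579.14258972  23.2162702  294.3826855 ]
```

View pics/w6.png

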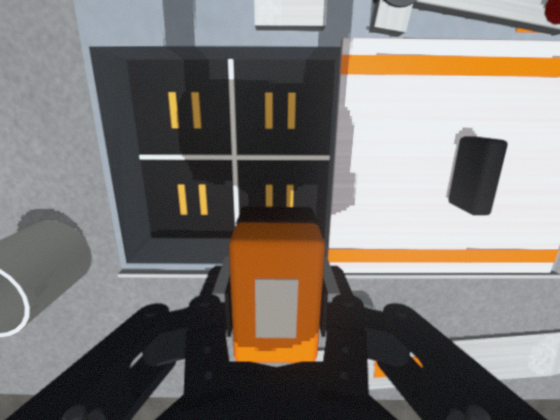

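The compartment is open and its cross (235,157) casts to (619,-15), confirming the frame. The pack hangs over the back-left bay with its marks at about (277,197). Lowering.

Request:
{"method": "step_arm", "body": {
  "series": [
    {"offset":[-0.2,0.2,-3],"dr":[0,0,0],"grip":3},
    {"offset":[-0.2,0.2,-6],"dr":[0,0,0],"grip":3},
    {"offset":[-0.2,0.2,-9],"dr":[0,0,0],"grip":3},
    {"offset":[-0.2,0.2,-11],"dr":[0,0,0],"grip":3},
    {"offset":[-0.2,0.2,-11.6],"dr":[0,0,0],"grip":3}
  ]
}}

```text
clock: 14.83
position: [658.6, 27.4, 63.0]
tcp_rot: [179.9, 0.1, -178.9]
ft_force: [-13.6, -4.1, 24.7]
gripper_width: 0.461
grip_force: 56.1
```

Request:
{"method": "step_arm", "body": {
  "series": [
    {"offset":[0,0,0],"dr":[0,0,0],"grip":3},
    {"offset":[0,0,0],"dr":[0,0,0],"grip":3}
  ]
}}

```text
clock: 15.0
position: [658.9, 27.1, 63.6]
tcp_rot: [180.0, 0.1, -179.0]
ft_force: [-6.5, -2.2, 9.3]
gripper_width: 0.465
grip_force: 48.8
```

Request:
{"method": "step_arm", "body": {
  "series": [
    {"offset":[0,0,-0.2],"dr":[0,0,0],"grip":3},
    {"offset":[0,0,-0.2],"dr":[0,0,0],"grip":3}
  ]
}}

```text
clock: 15.17
position: [659.1, 27.1, 63.3]
tcp_rot: [180.0, 0.2, -178.9]
ft_force: [-11.2, -3.5, 14.3]
gripper_width: 0.462
grip_force: 51.7
```

Run:
```python
from h import *
s=r.sense();print(s["position"],s["ft_force"],s["moment"])
im,d=r.get_image("wrist"); cv2.imwrite("pics/w7.png",im)
```

```text
[659.06227054  27.11629361  63.27402082] [-11.22329161  -3.53825817  14.27136667] [0.32014855 1.50944144 0.49371704]
```

View pics/w7.png

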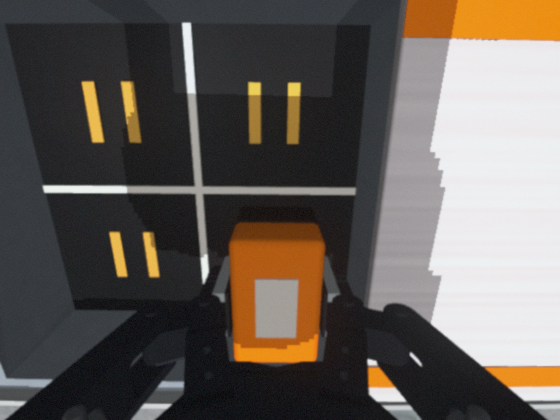

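The pack is down in its bay, clear of the walls. Releasing, rising and checking the top's depth.

Request:
{"method": "step_arm", "body": {
  "series": [
    {"offset":[0,0,0.3],"dr":[0,0,0],"grip":5.5},
    {"offset":[0,0,0.3],"dr":[0,0,0],"grip":5.5},
    {"offset":[0,0,0.3],"dr":[0,0,0],"grip":5.5},
    {"offset":[0,0,2],"dr":[0,0,0],"grip":5.5},
    {"offset":[0,0,5],"dr":[0,0,0],"grip":5.5}
  ]
}}

```text
clock: 15.63
position: [656.0, 24.7, 104.6]
tcp_rot: [-179.9, -0.5, -179.1]
ft_force: [0.3, 0.2, -0.9]
gripper_width: 0.647
grip_force: 0.0
```

Request:
{"method": "step_arm", "body": {
  "series": [
    {"offset":[0,0,4],"dr":[0,0,0],"grip":5.5},
    {"offset":[0,0,8],"dr":[0,0,0],"grip":7},
    {"offset":[0,0,12],"dr":[0,0,0],"grip":7},
    {"offset":[0,0,13],"dr":[0,0,0],"grip":7},
    {"offset":[0,0,13],"dr":[0,0,0],"grip":7}
  ]
}}

```text
clock: 16.05
position: [659.9, 27.3, 245.8]
tcp_rot: [-180.0, 0.7, -179.0]
ft_force: [-0.1, 0.2, 0.4]
gripper_width: 0.821
grip_force: 0.0
```

```bash
cat >> pk.py <<'E'
def topz():
    "orange tops in the wrist depth: world position and tilt of each plane"
    i=cam("wrist"); im,d=r.get_image("wrist")
    hsv=cv2.cvtColor(im,cv2.COLOR_BGR2HSV)
    m=cv2.morphologyEx(cv2.inRange(hsv,(8,150,90),(20,255,255)),cv2.MORPH_CLOSE,np.ones((25,25)))
    for k in range(1,cv2.connectedComponents(m)[0]):
        l=cv2.connectedComponents(m)[1]==k
        v,u=np.nonzero(l&(d>0))
        if len(u)<400: continue
        p=cv2.undistortPoints(np.c_[u,v].astype(float).reshape(-1,1,2),i["camera_matrix"],i["dist"]).reshape(-1,2)
        P=(np.c_[p,np.ones(len(p))]*d[v,u][:,None])@rot(i).T+i["position"]
        Q=P[P[:,2]>np.percentile(P[:,2],60)-4]; a=np.linalg.lstsq(np.c_[Q[:,:2]-Q[:,:2].mean(0),np.ones(len(Q))],Q[:,2],rcond=None)[0]
        print("top px",u.mean().round(),v.mean().round(),"xyz",(Q.min(0)/2+Q.max(0)/2).round(1),"z",a[2].round(1),"slope",a[:2].round(3))
E
python3 - <<'E'
from pk import *
s=r.sense();print(s["position"],s["tcp_rot"],s["clock"]); topz(); packs("wrist",None,68); packs("top")
E
```

```text
[659.85766034  27.28330154 245.84514921] [-179.99975847    0.67754803 -178.95642596] 16.05
top px 449.0 58.0 xyz [529.1 157.8 100.7] z 83.7 slope [-0.866 -0.017]
top px 8.0 83.0 xyz [ 558.6 -250.9   43.3] z 43.9 slope [-0.016  0.118]
top px 199.0 108.0 xyz [578.8 -58.4  20.4] z 20.5 slope [0.007 0.003]
top px 275.0 109.0 xyz [578.4  25.5  20.4] z 20.6 slope [0.003 0.003]
top px 275.0 188.0 xyz [657.9  27.4  67.8] z 68.2 slope [0.007 0.003]
top px 204.0 181.0 xyz [661.3 -57.7  20.5] z 20.6 slope [ 0.01  -0.005]
top px 401.0 224.0 xyz [687.6 158.9  81. ] z 81.0 slope [-0.018  0.   ]
wrist px [275. 194.] ctr [658.7  27.7] size [33. 22.] long yaw 1.0
top px [418. 243.] ctr [ 425.4 -398.2] size [40. 28.] long yaw 58.9
top px [367. 235.] ctr [ 445.4 -251. ] size [38. 27.] long yaw 44.6
top px [373. 197.] ctr [ 556.7 -271. ] size [28. 41.] long yaw -37.4
```

Pack 1 stands flat (top z 68.2, level) at (658,27), and the bay marks confirm the other bays at (578,25), (579,-58) and (661,-58). Next is the pack at (557,-271).

Request:
{"method": "step_arm", "body": {
  "series": [
    {"offset":[-1,-3,0],"dr":[0,0,-3.8],"grip":7},
    {"offset":[-2,-6,0],"dr":[0,0,-7.6],"grip":7},
    {"offset":[-3,-9,0],"dr":[0,0,-11.4],"grip":7},
    {"offset":[-4,-12,-1],"dr":[0,0,-15.2],"grip":7},
    {"offset":[-5,-15,-2],"dr":[0,0,-19],"grip":7}
  ]
}}

```text
clock: 16.62
position: [607.6, -124.8, 216.4]
tcp_rot: [180.0, -0.1, 161.8]
ft_force: [0.2, 0.1, 0.4]
gripper_width: 0.819
grip_force: 0.0
```

Request:
{"method": "step_arm", "body": {
  "series": [
    {"offset":[-1,-3,0],"dr":[0,0,-3.8],"grip":7},
    {"offset":[-2,-6,0],"dr":[0,0,-7.6],"grip":7},
    {"offset":[-3,-9,-1],"dr":[0,0,-11.4],"grip":7},
    {"offset":[-4,-12,-1],"dr":[0,0,-15.2],"grip":7},
    {"offset":[-5.3,-14.8,-1],"dr":[0,0,-19],"grip":7}
  ]
}}

```text
clock: 17.03
position: [554.2, -272.7, 205.0]
tcp_rot: [-180.0, -0.3, 142.8]
ft_force: [-0.7, -0.2, -0.7]
gripper_width: 0.816
grip_force: 0.0
```

Run:
```python
from pk import *
s=r.sense();print(s["position"],s["tcp_rot"],s["clock"]); packs("wrist")
```

```text
[ 554.24618262 -272.73107766  204.99529833] [-179.96968821   -0.29591769  142.78928147] 17.0333
wrist px [276. 203.] ctr [ 557.2 -273.1] size [25. 34.] long yaw -37.2
wrist px [ 86. 175.] ctr [ 424.5 -400.4] size [37. 22.] long yaw 61.5
wrist px [493. 157.] ctr [643.1 -84.1] size [ 3. 13.] long yaw -0.8
wrist px [512. 147.] ctr [645.2 -66. ] size [10.  3.] long yaw 0.4
wrist px [458.  91.] ctr [571.3 -84.4] size [27.  4.] long yaw 1.3
wrist px [218.  93.] ctr [ 445.9 -252.3] size [36. 21.] long yaw 48.5
wrist px [477.  78.] ctr [571.5 -66.2] size [27.  4.] long yaw 0.1
wrist px [540.  32.] ctr [571.   -8.1] size [ 4. 26.] long yaw -0.4
```

Request:
{"method": "step_arm", "body": {
  "series": [
    {"offset":[0.2,0,-4],"dr":[0,0,0],"grip":7},
    {"offset":[0.2,0,-8],"dr":[0,0,0],"grip":7},
    {"offset":[0.2,0,-12],"dr":[0,0,0],"grip":7},
    {"offset":[0.2,0,-15.5],"dr":[0,0,0],"grip":7},
    {"offset":[0.2,0,-16.7],"dr":[0,0,0],"grip":7}
  ]
}}

```text
clock: 17.5
position: [553.7, -269.3, 32.8]
tcp_rot: [-179.9, -0.8, 143.0]
ft_force: [-0.9, -0.3, -0.2]
gripper_width: 0.823
grip_force: 0.0
```

Request:
{"method": "step_arm", "body": {
  "force": 40,
  "series": [
    {"offset":[0,0,0],"dr":[0,0,0],"grip":3},
    {"offset":[0,0,0],"dr":[0,0,0],"grip":3},
    {"offset":[0,0,0],"dr":[0,0,0],"grip":3},
    {"offset":[0,0,0],"dr":[0,0,0],"grip":3},
    {"offset":[0,0,0],"dr":[0,0,0],"grip":3}
  ]
}}

```text
clock: 17.92
position: [558.7, -272.5, 43.5]
tcp_rot: [180.0, 0.2, 143.0]
ft_force: [-0.6, -0.3, 2.8]
gripper_width: 0.46
grip_force: 45.2
```

Request:
{"method": "step_arm", "body": {
  "series": [
    {"offset":[0,0,1.5],"dr":[0,0,0],"grip":3},
    {"offset":[0,0,4],"dr":[0,0,0],"grip":3},
    {"offset":[0,0,7],"dr":[0,0,0],"grip":3},
    {"offset":[0,0,10],"dr":[0,0,0],"grip":3},
    {"offset":[0,0,13.5],"dr":[0,0,0],"grip":3}
  ]
}}

```text
clock: 18.33
position: [557.2, -271.8, 177.4]
tcp_rot: [-180.0, -0.1, 143.0]
ft_force: [-0.6, 0.5, -2.5]
gripper_width: 0.461
grip_force: 44.4
```

Request:
{"method": "step_arm", "body": {
  "series": [
    {"offset":[1,2.1,0],"dr":[0,0,3.8],"grip":3},
    {"offset":[2,4.3,0],"dr":[0,0,7.6],"grip":3},
    {"offset":[3.1,6.4,0],"dr":[0,0,11.4],"grip":3},
    {"offset":[4.1,8.6,0],"dr":[0,0,15.1],"grip":3},
    {"offset":[5.2,10.7,0],"dr":[0,0,18.8],"grip":3}
  ]
}}

```text
clock: 18.75
position: [610.0, -164.0, 177.3]
tcp_rot: [180.0, 0.1, 161.9]
ft_force: [0.2, -0.3, -1.6]
gripper_width: 0.46
grip_force: 44.5
```

Request:
{"method": "step_arm", "body": {
  "series": [
    {"offset":[1,2.1,0],"dr":[0,0,3.8],"grip":3},
    {"offset":[2,4.3,0],"dr":[0,0,7.6],"grip":3},
    {"offset":[3,6.4,0],"dr":[0,0,11.4],"grip":3},
    {"offset":[4,8.6,0],"dr":[0,0,15.1],"grip":3},
    {"offset":[5,10.7,0],"dr":[0,0,18.8],"grip":3}
  ]
}}

```text
clock: 19.17
position: [660.1, -56.8, 177.3]
tcp_rot: [180.0, 0.1, -179.2]
ft_force: [-1.2, 0.5, -3.2]
gripper_width: 0.46
grip_force: 44.5
```

Request:
{"method": "step_arm", "body": {
  "series": [
    {"offset":[0,0,0],"dr":[0,0,0],"grip":3},
    {"offset":[0,0,-3],"dr":[0,0,0],"grip":3},
    {"offset":[0,0,-6],"dr":[0,0,0],"grip":3},
    {"offset":[0,0,-8],"dr":[0,0,0],"grip":3},
    {"offset":[0,0,-8],"dr":[0,0,0],"grip":3}
  ]
}}

```text
clock: 19.58
position: [656.8, -58.0, 90.7]
tcp_rot: [179.9, -0.5, -179.5]
ft_force: [-0.9, -0.1, -4.0]
gripper_width: 0.459
grip_force: 44.3
```

Request:
{"method": "step_arm", "body": {
  "series": [
    {"offset":[0,0,0],"dr":[0,0,0],"grip":3},
    {"offset":[0,0,0],"dr":[0,0,0],"grip":3}
  ]
}}

```text
clock: 19.75
position: [660.6, -58.5, 98.9]
tcp_rot: [-180.0, 0.2, -179.5]
ft_force: [0.2, -0.3, -1.8]
gripper_width: 0.461
grip_force: 44.3
```

Request:
{"method": "step_arm", "body": {
  "series": [
    {"offset":[-0.1,0,-1],"dr":[0,0,0],"grip":3},
    {"offset":[-0.1,0,-2],"dr":[0,0,0],"grip":3},
    {"offset":[-0.1,0,-2.8],"dr":[0,0,0],"grip":3},
    {"offset":[-0.1,0,-3.3],"dr":[0,0,0],"grip":3},
    {"offset":[-0.1,0,-3.6],"dr":[0,0,0],"grip":3}
  ]
}}

```text
clock: 20.17
position: [658.5, -58.1, 63.3]
tcp_rot: [180.0, -0.0, -179.4]
ft_force: [-21.7, 2.4, 32.7]
gripper_width: 0.463
grip_force: 48.8
```

Request:
{"method": "step_arm", "body": {
  "series": [
    {"offset":[0,0,0],"dr":[0,0,0],"grip":3},
    {"offset":[0,0,0],"dr":[0,0,0],"grip":3}
  ]
}}

```text
clock: 20.33
position: [658.9, -58.1, 63.4]
tcp_rot: [-180.0, 0.1, -179.4]
ft_force: [-10.0, 0.4, 15.4]
gripper_width: 0.461
grip_force: 46.8
```

Request:
{"method": "step_arm", "body": {
  "series": [
    {"offset":[0,0,0.3],"dr":[0,0,0],"grip":5.5},
    {"offset":[0,0,0.3],"dr":[0,0,0],"grip":5.5},
    {"offset":[0,0,0.3],"dr":[0,0,0],"grip":5.5},
    {"offset":[0,0,2],"dr":[0,0,0],"grip":5.5},
    {"offset":[0,0,5],"dr":[0,0,0],"grip":5.5}
  ]
}}

```text
clock: 20.75
position: [656.4, -57.8, 105.6]
tcp_rot: [179.9, -0.5, -179.4]
ft_force: [-0.1, 0.8, -0.8]
gripper_width: 0.647
grip_force: 0.0
```

Request:
{"method": "step_arm", "body": {
  "series": [
    {"offset":[0,0,4],"dr":[0,0,0],"grip":5.5},
    {"offset":[0,0,8],"dr":[0,0,0],"grip":7},
    {"offset":[0,0,11],"dr":[0,0,0],"grip":7},
    {"offset":[0,0,11],"dr":[0,0,0],"grip":7},
    {"offset":[0,0,11],"dr":[0,0,0],"grip":7}
  ]
}}

```text
clock: 21.17
position: [659.5, -58.1, 222.7]
tcp_rot: [-180.0, 0.3, -179.4]
ft_force: [0.6, 0.2, -1.3]
gripper_width: 0.818
grip_force: 0.0
```

Run:
```python
from pk import *
s=r.sense();print(s["position"],s["tcp_rot"],s["clock"]); topz(); packs("top")
```

```text
[659.54439035 -58.12855419 222.744024  ] [-179.96187422    0.27566776 -179.42623941] 21.1667
top px 492.0 76.0 xyz [548.6 119.7  80.8] z 81.0 slope [ 0.009 -0.001]
top px 275.0 112.0 xyz [579.4 -58.3  20.9] z 20.6 slope [ 0.006 -0.005]
top px 276.0 194.0 xyz [657.1 -57.5  68.1] z 68.3 slope [ 0.007 -0.   ]
top px 362.0 196.0 xyz [658.3  27.3  67.7] z 68.3 slope [0.003 0.011]
top px 481.0 234.0 xyz [687.5 142.6  80.6] z 81.0 slope [-0.016 -0.002]
top px [418. 243.] ctr [ 425.4 -398.2] size [40. 28.] long yaw 58.9
top px [367. 235.] ctr [ 445.4 -251. ] size [38. 27.] long yaw 44.6
```

Request:
{"method": "step_arm", "body": {
  "series": [
    {"offset":[-1,-1,0],"dr":[0,0,-6.6],"grip":7},
    {"offset":[-2.1,-2,0],"dr":[0,0,-13.2],"grip":7},
    {"offset":[-3.2,-3,0],"dr":[0,0,-19.8],"grip":7},
    {"offset":[-4.3,-4,0],"dr":[0,0,-26.4],"grip":7},
    {"offset":[-5.3,-5,0],"dr":[0,0,-33],"grip":7}
  ]
}}

```text
clock: 21.68
position: [604.4, -108.3, 217.5]
tcp_rot: [-179.9, -0.2, 147.3]
ft_force: [0.1, -0.2, 0.6]
gripper_width: 0.823
grip_force: 0.0
```

Request:
{"method": "step_arm", "body": {
  "series": [
    {"offset":[-1,-1,0],"dr":[0,0,-6.6],"grip":7},
    {"offset":[-2.1,-2,0],"dr":[0,0,-13.2],"grip":7},
    {"offset":[-3.2,-3,0],"dr":[0,0,-19.8],"grip":7},
    {"offset":[-4.3,-4,0],"dr":[0,0,-26.4],"grip":7},
    {"offset":[-5.3,-5,0],"dr":[0,0,-33],"grip":7}
  ]
}}

```text
clock: 22.1
position: [551.3, -158.3, 217.7]
tcp_rot: [-179.8, -0.2, 114.2]
ft_force: [0.5, -0.4, 0.1]
gripper_width: 0.824
grip_force: 0.0
```

Request:
{"method": "step_arm", "body": {
  "series": [
    {"offset":[-1,-1,0],"dr":[0,0,-6.6],"grip":7},
    {"offset":[-2.1,-2,0],"dr":[0,0,-13.2],"grip":7},
    {"offset":[-3.2,-3,0],"dr":[0,0,-19.8],"grip":7},
    {"offset":[-4.3,-4,0],"dr":[0,0,-26.4],"grip":7},
    {"offset":[-5.3,-5,0],"dr":[0,0,-33],"grip":7}
  ]
}}

```text
clock: 22.52
position: [498.4, -208.2, 217.8]
tcp_rot: [-179.8, -0.1, 81.2]
ft_force: [-0.3, 0.2, -0.6]
gripper_width: 0.819
grip_force: 0.0
```

Request:
{"method": "step_arm", "body": {
  "series": [
    {"offset":[-1,-1,0],"dr":[0,0,-6.6],"grip":7},
    {"offset":[-2.1,-2,0],"dr":[0,0,-13.2],"grip":7},
    {"offset":[-3.2,-3,0],"dr":[0,0,-19.8],"grip":7},
    {"offset":[-4.3,-4,0],"dr":[0,0,-26.4],"grip":7},
    {"offset":[-5.3,-4.6,0],"dr":[0,0,-33],"grip":7}
  ]
}}

```text
clock: 22.93
position: [445.3, -254.4, 217.9]
tcp_rot: [-179.8, 0.0, 48.2]
ft_force: [-0.6, -0.6, 1.2]
gripper_width: 0.822
grip_force: 0.0
```

Run:
```python
from pk import *
s=r.sense();print(s["position"],s["tcp_rot"],s["clock"]); packs("wrist")
```

```text
[ 445.34694954 -254.44534639  217.8556159 ] [-1.79773239e+02  4.67126394e-02  4.82107210e+01] 22.9333
wrist px [275. 194.] ctr [ 446.1 -251.7] size [35. 22.] long yaw 47.5
```

Request:
{"method": "step_arm", "body": {
  "series": [
    {"offset":[0.1,0.2,-4],"dr":[0,0,0],"grip":7},
    {"offset":[0.1,0.2,-8],"dr":[0,0,0],"grip":7},
    {"offset":[0.1,0.2,-12],"dr":[0,0,0],"grip":7},
    {"offset":[0.1,0.2,-15.5],"dr":[0,0,0],"grip":7},
    {"offset":[0.1,0.2,-17.6],"dr":[0,0,0],"grip":7}
  ]
}}

```text
clock: 23.4
position: [445.0, -249.8, 38.2]
tcp_rot: [-179.5, 0.1, 48.7]
ft_force: [0.3, 0.3, -0.8]
gripper_width: 0.819
grip_force: 0.0
```

Request:
{"method": "step_arm", "body": {
  "force": 40,
  "series": [
    {"offset":[0,0,0],"dr":[0,0,0],"grip":3},
    {"offset":[0,0,0],"dr":[0,0,0],"grip":3},
    {"offset":[0,0,0],"dr":[0,0,0],"grip":3},
    {"offset":[0,0,0],"dr":[0,0,0],"grip":3},
    {"offset":[0,0,0],"dr":[0,0,0],"grip":3}
  ]
}}

```text
clock: 23.82
position: [448.4, -252.5, 45.8]
tcp_rot: [179.8, -0.0, 48.6]
ft_force: [1.0, -0.2, -2.0]
gripper_width: 0.456
grip_force: 45.1
```

Request:
{"method": "step_arm", "body": {
  "series": [
    {"offset":[0,0,1.5],"dr":[0,0,0],"grip":3},
    {"offset":[0,0,4],"dr":[0,0,0],"grip":3},
    {"offset":[0,0,7],"dr":[0,0,0],"grip":3},
    {"offset":[0,0,10],"dr":[0,0,0],"grip":3},
    {"offset":[0,0,13.5],"dr":[0,0,0],"grip":3}
  ]
}}

```text
clock: 24.23
position: [447.2, -251.7, 180.7]
tcp_rot: [-180.0, 0.0, 48.6]
ft_force: [0.2, -0.8, -2.7]
gripper_width: 0.461
grip_force: 45.1
```

Request:
{"method": "step_arm", "body": {
  "series": [
    {"offset":[1.3,1.9,0],"dr":[0,0,-4.8],"grip":3},
    {"offset":[2.6,3.9,0],"dr":[0,0,-9.6],"grip":3},
    {"offset":[3.9,5.8,0],"dr":[0,0,-14.4],"grip":3},
    {"offset":[5.2,7.7,0],"dr":[0,0,-19.2],"grip":3},
    {"offset":[6.6,9.7,0],"dr":[0,0,-24],"grip":3}
  ]
}}

```text
clock: 24.65
position: [514.2, -154.3, 180.4]
tcp_rot: [179.9, -0.1, 24.3]
ft_force: [-0.2, 0.0, -2.5]
gripper_width: 0.46
grip_force: 45.4
```

Request:
{"method": "step_arm", "body": {
  "series": [
    {"offset":[1.3,1.9,0],"dr":[0,0,-4.8],"grip":3},
    {"offset":[2.6,3.9,0],"dr":[0,0,-9.6],"grip":3},
    {"offset":[3.9,5.8,0],"dr":[0,0,-14.4],"grip":3},
    {"offset":[5.2,7.7,0],"dr":[0,0,-19.2],"grip":3},
    {"offset":[6.5,9.6,0],"dr":[0,0,-24],"grip":3}
  ]
}}

```text
clock: 25.07
position: [579.3, -58.0, 180.4]
tcp_rot: [180.0, -0.1, 0.4]
ft_force: [0.5, 0.0, -1.8]
gripper_width: 0.459
grip_force: 45.3
```

Request:
{"method": "step_arm", "body": {
  "series": [
    {"offset":[0,0,0],"dr":[0,0,0],"grip":3},
    {"offset":[0,0,-3],"dr":[0,0,0],"grip":3},
    {"offset":[0,0,-6],"dr":[0,0,0],"grip":3},
    {"offset":[0,0,-8],"dr":[0,0,0],"grip":3},
    {"offset":[0,0,-8],"dr":[0,0,0],"grip":3}
  ]
}}

```text
clock: 25.48
position: [575.9, -58.9, 94.6]
tcp_rot: [-179.9, 0.5, 0.6]
ft_force: [-0.6, 0.8, -3.2]
gripper_width: 0.46
grip_force: 45.1
```

Request:
{"method": "step_arm", "body": {
  "series": [
    {"offset":[0,0,0],"dr":[0,0,0],"grip":3},
    {"offset":[0,0,0],"dr":[0,0,0],"grip":3}
  ]
}}

```text
clock: 25.65
position: [579.6, -59.4, 101.7]
tcp_rot: [180.0, -0.2, 0.6]
ft_force: [0.2, -0.2, -2.6]
gripper_width: 0.46
grip_force: 45.1
```

Request:
{"method": "step_arm", "body": {
  "series": [
    {"offset":[0,0,-1],"dr":[0,0,0],"grip":3},
    {"offset":[0,0,-2],"dr":[0,0,0],"grip":3},
    {"offset":[0,0,-2.8],"dr":[0,0,0],"grip":3},
    {"offset":[0,0,-3.3],"dr":[0,0,0],"grip":3},
    {"offset":[0,0,-3.6],"dr":[0,0,0],"grip":3}
  ]
}}

```text
clock: 26.07
position: [578.4, -59.0, 64.6]
tcp_rot: [-180.0, 0.1, 0.6]
ft_force: [-17.2, 2.1, 29.5]
gripper_width: 0.459
grip_force: 49.1
```

Request:
{"method": "step_arm", "body": {
  "series": [
    {"offset":[0,0,0],"dr":[0,0,0],"grip":3},
    {"offset":[0,0,0],"dr":[0,0,0],"grip":3}
  ]
}}

```text
clock: 26.23
position: [578.7, -59.0, 64.6]
tcp_rot: [-180.0, 0.0, 0.6]
ft_force: [-5.9, 0.2, 8.6]
gripper_width: 0.459
grip_force: 46.8
```

Request:
{"method": "step_arm", "body": {
  "series": [
    {"offset":[0,0,0.3],"dr":[0,0,0],"grip":5.5},
    {"offset":[0,0,0.3],"dr":[0,0,0],"grip":5.5},
    {"offset":[0,0,0.3],"dr":[0,0,0],"grip":5.5},
    {"offset":[0,0,2],"dr":[0,0,0],"grip":5.5},
    {"offset":[0,0,5],"dr":[0,0,0],"grip":5.5}
  ]
}}

```text
clock: 26.65
position: [576.6, -58.7, 109.6]
tcp_rot: [-179.9, 0.4, 0.6]
ft_force: [1.5, 0.3, -0.1]
gripper_width: 0.642
grip_force: 0.0
```

Request:
{"method": "step_arm", "body": {
  "series": [
    {"offset":[0,0,4],"dr":[0,0,0],"grip":5.5},
    {"offset":[0,0,8],"dr":[0,0,0],"grip":7},
    {"offset":[0,0,11],"dr":[0,0,0],"grip":7},
    {"offset":[0,0,11],"dr":[0,0,0],"grip":7},
    {"offset":[0,0,11],"dr":[0,0,0],"grip":7}
  ]
}}

```text
clock: 27.07
position: [579.5, -59.2, 225.6]
tcp_rot: [179.9, -0.3, 0.6]
ft_force: [-0.8, -0.9, 0.3]
gripper_width: 0.821
grip_force: 0.0
```

Run:
```python
from pk import *
s=r.sense();print(s["position"],s["tcp_rot"],s["clock"]); topz(); packs("top")
```

```text
[579.54907294 -59.19145225 225.59834531] [179.94708345  -0.27018969   0.56978904] 27.0667
top px 63.0 77.0 xyz [688.4 118.8  81.1] z 80.9 slope [-0.007 -0.001]
top px 183.0 113.0 xyz [659.   27.3  67.9] z 68.2 slope [-0.004  0.013]
top px 275.0 153.0 xyz [618.4 -57.5  67.9] z 68.3 slope [-0.002 -0.001]
top px 202.0 189.0 xyz [578.3  25.2  20.4] z 20.7 slope [ 0.001 -0.003]
top px 42.0 253.0 xyz [528.7 140.1  99.4] z 86.4 slope [-0.547 -0.028]
top px 539.0 311.0 xyz [ 427.3 -388.9   47.4] z 48.0 slope [-0.01  -0.032]
top px [418. 243.] ctr [ 425.4 -398.2] size [40. 28.] long yaw 58.9
```

Request:
{"method": "step_arm", "body": {
  "series": [
    {"offset":[-1,-2.2,0],"dr":[0,0,4],"grip":7},
    {"offset":[-2,-4.4,0],"dr":[0,0,8],"grip":7},
    {"offset":[-3,-6.6,0],"dr":[0,0,12],"grip":7},
    {"offset":[-4,-8.8,0],"dr":[0,0,16],"grip":7},
    {"offset":[-5.1,-11.3,0],"dr":[0,0,20],"grip":7}
  ]
}}

```text
clock: 27.58
position: [526.6, -172.4, 220.9]
tcp_rot: [-179.8, 0.2, 20.8]
ft_force: [0.1, -0.8, -0.0]
gripper_width: 0.82
grip_force: 0.0
```

Request:
{"method": "step_arm", "body": {
  "series": [
    {"offset":[-1,-2.2,0],"dr":[0,0,4],"grip":7},
    {"offset":[-2,-4.4,0],"dr":[0,0,8],"grip":7},
    {"offset":[-3,-6.6,0],"dr":[0,0,12],"grip":7},
    {"offset":[-4,-8.8,0],"dr":[0,0,16],"grip":7},
    {"offset":[-5.1,-11.3,0],"dr":[0,0,20],"grip":7}
  ]
}}

```text
clock: 28.0
position: [475.6, -285.4, 220.9]
tcp_rot: [-179.8, 0.0, 40.8]
ft_force: [-1.2, -0.6, -0.7]
gripper_width: 0.819
grip_force: 0.0
```

Request:
{"method": "step_arm", "body": {
  "series": [
    {"offset":[-1,-2.2,0],"dr":[0,0,4],"grip":7},
    {"offset":[-2,-4.4,0],"dr":[0,0,8],"grip":7},
    {"offset":[-3,-6.6,0],"dr":[0,0,12],"grip":7},
    {"offset":[-4,-8.8,0],"dr":[0,0,16],"grip":7},
    {"offset":[-5.1,-11.3,0],"dr":[0,0,20.5],"grip":7}
  ]
}}

```text
clock: 28.42
position: [424.8, -398.3, 220.9]
tcp_rot: [-179.8, -0.1, 61.3]
ft_force: [0.1, -1.1, -0.3]
gripper_width: 0.817
grip_force: 0.0
```

Run:
```python
from pk import *
s=r.sense();print(s["position"],s["tcp_rot"],s["clock"]); packs("wrist")
```

```text
[ 424.76425061 -398.33568781  220.88667541] [-1.79795324e+02 -8.17310550e-02  6.12925015e+01] 28.4167
wrist px [278. 198.] ctr [ 425.6 -400.7] size [36. 22.] long yaw 60.8
```

Three packs are flat in their bays. Grasping the last one.

Request:
{"method": "step_arm", "body": {
  "series": [
    {"offset":[0.1,-0.2,-4],"dr":[0,0,0],"grip":7},
    {"offset":[0.1,-0.2,-8],"dr":[0,0,0],"grip":7},
    {"offset":[0.1,-0.2,-12],"dr":[0,0,0],"grip":7},
    {"offset":[0.1,-0.2,-15.5],"dr":[0,0,0],"grip":7},
    {"offset":[0.1,-0.2,-17.8],"dr":[0,0,0],"grip":7}
  ]
}}

```text
clock: 28.88
position: [424.3, -397.5, 38.8]
tcp_rot: [-179.5, -0.2, 61.0]
ft_force: [-1.4, 0.8, -0.8]
gripper_width: 0.817
grip_force: 0.0
```

Request:
{"method": "step_arm", "body": {
  "force": 40,
  "series": [
    {"offset":[0,0,0],"dr":[0,0,0],"grip":3},
    {"offset":[0,0,0],"dr":[0,0,0],"grip":3},
    {"offset":[0,0,0],"dr":[0,0,0],"grip":3},
    {"offset":[0,0,0],"dr":[0,0,0],"grip":3},
    {"offset":[0,0,0],"dr":[0,0,0],"grip":3}
  ]
}}

```text
clock: 29.3
position: [427.3, -400.6, 47.0]
tcp_rot: [179.8, 0.0, 61.1]
ft_force: [0.1, 0.0, -2.3]
gripper_width: 0.461
grip_force: 45.3
```

Request:
{"method": "step_arm", "body": {
  "series": [
    {"offset":[0,0,1.5],"dr":[0,0,0],"grip":3},
    {"offset":[0,0,4],"dr":[0,0,0],"grip":3},
    {"offset":[0,0,7],"dr":[0,0,0],"grip":3},
    {"offset":[0,0,10],"dr":[0,0,0],"grip":3},
    {"offset":[0,0,13.5],"dr":[0,0,0],"grip":3}
  ]
}}

```text
clock: 29.72
position: [426.3, -399.6, 181.7]
tcp_rot: [-180.0, -0.0, 61.1]
ft_force: [1.1, -0.6, -1.7]
gripper_width: 0.462
grip_force: 45.2
```

Request:
{"method": "step_arm", "body": {
  "series": [
    {"offset":[1,2.8,0],"dr":[0,0,-4],"grip":3},
    {"offset":[2,5.6,0],"dr":[0,0,-8],"grip":3},
    {"offset":[3,8.4,0],"dr":[0,0,-12],"grip":3},
    {"offset":[4,11.2,0],"dr":[0,0,-16],"grip":3},
    {"offset":[5.1,14.2,0],"dr":[0,0,-20.2],"grip":3}
  ]
}}

```text
clock: 30.13
position: [477.9, -257.1, 181.5]
tcp_rot: [179.9, -0.0, 40.6]
ft_force: [0.3, 0.3, -3.1]
gripper_width: 0.46
grip_force: 45.5
```

Request:
{"method": "step_arm", "body": {
  "series": [
    {"offset":[1,2.8,0],"dr":[0,0,-4],"grip":3},
    {"offset":[2,5.6,0],"dr":[0,0,-8],"grip":3},
    {"offset":[3,8.4,0],"dr":[0,0,-12],"grip":3},
    {"offset":[4,11.2,0],"dr":[0,0,-16],"grip":3},
    {"offset":[5.1,14.2,0],"dr":[0,0,-20.2],"grip":3}
  ]
}}

```text
clock: 30.55
position: [529.0, -114.9, 181.5]
tcp_rot: [179.9, -0.1, 20.5]
ft_force: [0.4, 0.8, -2.0]
gripper_width: 0.463
grip_force: 45.5
```

Request:
{"method": "step_arm", "body": {
  "series": [
    {"offset":[1,2.8,0],"dr":[0,0,-4],"grip":3},
    {"offset":[2,5.6,0],"dr":[0,0,-8],"grip":3},
    {"offset":[3,8.4,0],"dr":[0,0,-12],"grip":3},
    {"offset":[4,11.2,0],"dr":[0,0,-16],"grip":3},
    {"offset":[5.1,14.2,0],"dr":[0,0,-20.2],"grip":3}
  ]
}}

```text
clock: 30.97
position: [580.0, 27.2, 181.5]
tcp_rot: [180.0, -0.1, 0.3]
ft_force: [0.7, -0.3, -2.6]
gripper_width: 0.464
grip_force: 45.5
```

Request:
{"method": "step_arm", "body": {
  "series": [
    {"offset":[0,0,0],"dr":[0,0,0],"grip":3},
    {"offset":[0,0,-3],"dr":[0,0,0],"grip":3},
    {"offset":[0,0,-6],"dr":[0,0,0],"grip":3},
    {"offset":[0,0,-8],"dr":[0,0,0],"grip":3},
    {"offset":[0,0,-8],"dr":[0,0,0],"grip":3}
  ]
}}

```text
clock: 31.38
position: [577.0, 25.9, 95.7]
tcp_rot: [-180.0, 0.5, 0.5]
ft_force: [-0.5, 0.1, -3.1]
gripper_width: 0.463
grip_force: 45.2
```

Request:
{"method": "step_arm", "body": {
  "series": [
    {"offset":[0,0,0],"dr":[0,0,0],"grip":3},
    {"offset":[0,0,0],"dr":[0,0,0],"grip":3}
  ]
}}

```text
clock: 31.55
position: [580.8, 25.7, 102.8]
tcp_rot: [180.0, -0.2, 0.5]
ft_force: [-0.3, 0.3, -2.6]
gripper_width: 0.458
grip_force: 45.2
```

Floor contact is expected near TCP z 66.

Request:
{"method": "step_arm", "body": {
  "series": [
    {"offset":[-0.2,0,-1],"dr":[0,0,0],"grip":3},
    {"offset":[-0.2,0,-2],"dr":[0,0,0],"grip":3},
    {"offset":[-0.2,0,-2.8],"dr":[0,0,0],"grip":3},
    {"offset":[-0.2,0,-3.3],"dr":[0,0,0],"grip":3},
    {"offset":[-0.2,0,-3.6],"dr":[0,0,0],"grip":3}
  ]
}}

```text
clock: 31.97
position: [577.4, 26.0, 65.4]
tcp_rot: [-180.0, 0.1, 0.5]
ft_force: [-18.4, -0.5, 28.8]
gripper_width: 0.46
grip_force: 49.0
```

Request:
{"method": "step_arm", "body": {
  "series": [
    {"offset":[0,0,0],"dr":[0,0,0],"grip":3},
    {"offset":[0,0,0],"dr":[0,0,0],"grip":3}
  ]
}}

```text
clock: 32.13
position: [577.8, 26.0, 65.5]
tcp_rot: [-180.0, -0.0, 0.5]
ft_force: [-5.8, 0.7, 8.3]
gripper_width: 0.457
grip_force: 46.6
```

Request:
{"method": "step_arm", "body": {
  "series": [
    {"offset":[0,0,0.2],"dr":[0,0,0],"grip":5.5},
    {"offset":[0,0,0.2],"dr":[0,0,0],"grip":5.5},
    {"offset":[0,0,0.2],"dr":[0,0,0],"grip":5.5},
    {"offset":[0,0,2],"dr":[0,0,0],"grip":5.5},
    {"offset":[0,0,5],"dr":[0,0,0],"grip":5.5}
  ]
}}

```text
clock: 32.55
position: [575.2, 24.1, 109.9]
tcp_rot: [179.9, 0.5, 0.4]
ft_force: [0.0, 0.2, 0.2]
gripper_width: 0.644
grip_force: 0.0
```

Request:
{"method": "step_arm", "body": {
  "series": [
    {"offset":[0,0,4],"dr":[0,0,0],"grip":5.5},
    {"offset":[0,0,8],"dr":[0,0,0],"grip":5.5},
    {"offset":[0,0,11],"dr":[0,0,0],"grip":4},
    {"offset":[0,0,11],"dr":[0,0,0],"grip":4},
    {"offset":[0,0,11],"dr":[0,0,0],"grip":4}
  ]
}}

```text
clock: 32.97
position: [578.7, 25.9, 227.0]
tcp_rot: [180.0, -0.3, 0.5]
ft_force: [-0.2, -0.8, -0.8]
gripper_width: 0.469
grip_force: 0.0
```

Run:
```python
from pk import *
s=r.sense();print(s["position"],s["tcp_rot"],s["clock"]); topz(); packs("wrist","w8",68);packs("top","t8")
im=cv2.imread("pics/t8.png");cv2.imwrite("pics/t8c.png",im[120:260])
```

```text
[578.70124525  25.9283931  226.95437959] [179.98697973  -0.31548308   0.47242935] 32.9667
top px 194.0 163.0 xyz [598.8 159.4  99.1] z 83.1 slope [-0.033  0.011]
top px 364.0 153.0 xyz [618.2 -57.4  67.7] z 68.2 slope [-0.002 -0.012]
wrist px [363. 201.] ctr [577.4 -58.3] size [34. 22.] long yaw 0.5
wrist px [276. 200.] ctr [577.7  27.1] size [33. 21.] long yaw 0.5
wrist px [371. 115.] ctr [657.4 -57.5] size [33. 22.] long yaw 0.2
wrist px [276. 114.] ctr [658.2  27.4] size [21. 33.] long yaw -0.2
top px [300. 189.] ctr [580.1 -59.7] size [41. 26.] long yaw 0.1
```

View pics/w8.png

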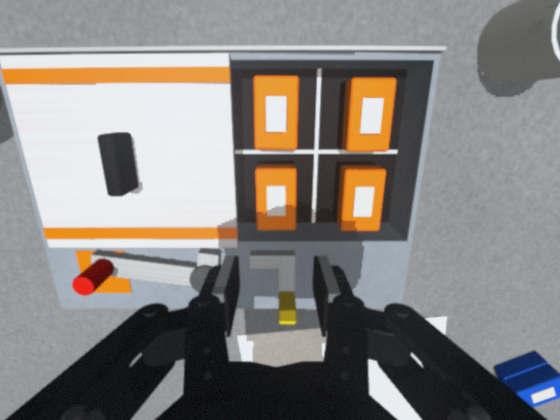

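All four packs sit in the bays at (276,113), (371,113), (276,200) and (363,200). The bar is at (118,160), the handle aside with its knob at (95,275), the catch at (287,308). Closing the cover next.

Request:
{"method": "step_arm", "body": {
  "series": [
    {"offset":[0.8,2.6,-1],"dr":[0,0,0],"grip":3.5},
    {"offset":[1.6,5.2,-2],"dr":[0,0,0],"grip":3.5},
    {"offset":[2.4,7.8,-3],"dr":[0,0,0],"grip":3.5},
    {"offset":[3.2,10.6,-4],"dr":[0,0,0],"grip":3.5},
    {"offset":[4,13.2,-5],"dr":[0,0,0],"grip":3.5}
  ]
}}

```text
clock: 33.53
position: [617.2, 159.2, 171.7]
tcp_rot: [180.0, 0.2, 0.5]
ft_force: [0.4, 0.2, 1.0]
gripper_width: 0.41
grip_force: 0.0
```

Request:
{"method": "step_arm", "body": {
  "series": [
    {"offset":[0,0,0],"dr":[0,0,0],"grip":3.5},
    {"offset":[0,0,-2],"dr":[0,0,0],"grip":3.5},
    {"offset":[0,0,-4],"dr":[0,0,0],"grip":3.5},
    {"offset":[0,0,-5.6],"dr":[0,0,0],"grip":3.5},
    {"offset":[0,0,-6.2],"dr":[0,0,0],"grip":3.5}
  ]
}}

```text
clock: 33.95
position: [615.7, 157.3, 107.5]
tcp_rot: [179.9, 0.4, 0.5]
ft_force: [-0.0, 0.7, -0.4]
gripper_width: 0.41
grip_force: 0.0
```

Request:
{"method": "step_arm", "body": {
  "series": [
    {"offset":[0,0,0],"dr":[0,0,0],"grip":3.5},
    {"offset":[0,0,0],"dr":[0,0,0],"grip":0.8},
    {"offset":[0,0,0],"dr":[0,0,0],"grip":0.8},
    {"offset":[0,0,0],"dr":[0,0,0],"grip":0.8},
    {"offset":[0,0,0],"dr":[0,0,0],"grip":0.8}
  ]
}}

```text
clock: 34.37
position: [618.1, 157.9, 113.6]
tcp_rot: [-180.0, -0.1, 0.5]
ft_force: [-0.8, -0.4, 1.7]
gripper_width: 0.154
grip_force: 41.8
```

Request:
{"method": "step_arm", "body": {
  "series": [
    {"offset":[0,-1,0],"dr":[0,0,0],"grip":0.8},
    {"offset":[0,-3,0],"dr":[0,0,0],"grip":0.8},
    {"offset":[0.1,-5.5,0],"dr":[0,0,0],"grip":0.8},
    {"offset":[0.1,-8,0],"dr":[0,0,0],"grip":0.8},
    {"offset":[0.1,-10.5,0],"dr":[0,0,0],"grip":0.8}
  ]
}}

```text
clock: 34.78
position: [619.1, 52.1, 113.6]
tcp_rot: [-179.9, -0.1, 0.5]
ft_force: [4.5, 1.9, -0.3]
gripper_width: 0.161
grip_force: 41.6
```

Request:
{"method": "step_arm", "body": {
  "series": [
    {"offset":[0,-2,0],"dr":[0,0,0],"grip":0.8},
    {"offset":[0,-4,0],"dr":[0,0,0],"grip":0.8},
    {"offset":[0.1,-5.6,0],"dr":[0,0,0],"grip":0.8},
    {"offset":[0.1,-6.4,0],"dr":[0,0,0],"grip":0.8},
    {"offset":[0.1,-6.7,0],"dr":[0,0,0],"grip":0.8}
  ]
}}

```text
clock: 35.2
position: [619.8, -14.2, 113.5]
tcp_rot: [-179.8, -0.1, 0.4]
ft_force: [-2.4, 12.4, 6.5]
gripper_width: 0.152
grip_force: 42.5
```

Request:
{"method": "step_arm", "body": {
  "series": [
    {"offset":[0,-0.2,0],"dr":[0,0,0],"grip":0.8},
    {"offset":[0,-0.2,0],"dr":[0,0,0],"grip":0.8},
    {"offset":[0,-0.2,0],"dr":[0,0,0],"grip":0.8}
  ]
}}

```text
clock: 35.45
position: [619.8, -14.2, 113.5]
tcp_rot: [-179.8, -0.1, 0.6]
ft_force: [-3.1, 8.3, 5.3]
gripper_width: 0.155
grip_force: 42.5
```

Request:
{"method": "step_arm", "body": {
  "series": [
    {"offset":[0,0.1,0],"dr":[0,0,0],"grip":3.5},
    {"offset":[0,0.1,0],"dr":[0,0,0],"grip":3.5},
    {"offset":[0,0.1,1],"dr":[0,0,0],"grip":3.5},
    {"offset":[0,0.1,4],"dr":[0,0,0],"grip":3.5},
    {"offset":[0,0.1,7],"dr":[0,0,0],"grip":3.5}
  ]
}}

```text
clock: 35.87
position: [618.8, -15.3, 182.0]
tcp_rot: [180.0, 0.2, 0.5]
ft_force: [0.2, -0.2, 0.3]
gripper_width: 0.409
grip_force: 0.0
```

Request:
{"method": "step_arm", "body": {
  "series": [
    {"offset":[-1.6,3,0],"dr":[0,0,0],"grip":3.5},
    {"offset":[-3.3,6,0],"dr":[0,0,0],"grip":3.5},
    {"offset":[-5,9,0],"dr":[0,0,0],"grip":3.5},
    {"offset":[-6.7,12,0],"dr":[0,0,0],"grip":3.5},
    {"offset":[-8.4,15,0],"dr":[0,0,0],"grip":3.5}
  ]
}}

```text
clock: 36.28
position: [534.8, 135.8, 183.1]
tcp_rot: [180.0, -0.0, 0.4]
ft_force: [-0.4, 1.1, 0.9]
gripper_width: 0.408
grip_force: 0.0
```

Request:
{"method": "step_arm", "body": {
  "series": [
    {"offset":[-1.5,3,0],"dr":[0,0,0],"grip":3.5},
    {"offset":[-3.1,5.6,0],"dr":[0,0,0],"grip":3.5},
    {"offset":[-3.1,5.6,0],"dr":[0,0,0],"grip":3.5},
    {"offset":[-3.1,5.6,0],"dr":[0,0,0],"grip":3.5}
  ]
}}

```text
clock: 36.62
position: [504.3, 191.9, 183.1]
tcp_rot: [180.0, -0.1, 0.6]
ft_force: [0.9, -0.8, -0.9]
gripper_width: 0.411
grip_force: 0.0
```

Run:
```python
from h import *
s=r.sense();print(s["position"],s["tcp_rot"],s["clock"])
i=cam("wrist");im,d=r.get_image("wrist");cv2.imwrite("pics/w9.png",im)
hsv=cv2.cvtColor(im,cv2.COLOR_BGR2HSV)
m=cv2.inRange(hsv,(0,180,60),(6,255,255))
for c in cv2.findContours(m,0,1)[0]:
    if cv2.contourArea(c)>150:
        u=c.reshape(-1,2); P=ray(i,u,122.5)[:,:2]; print(u.mean(0),P.min(0),P.max(0))
```

```text
[504.25190667 191.88409659 183.13205065] [ 1.79985214e+02 -5.99932869e-02  6.12329676e-01] 36.6167
[272.83544304 225.26582278] [506.43526957 185.53546899] [525.99257706 203.84617134]
[18.26760563 90.23591549] [565.75140045 322.55963763] [626.07150683 359.53424452]
```

View pics/w9.png

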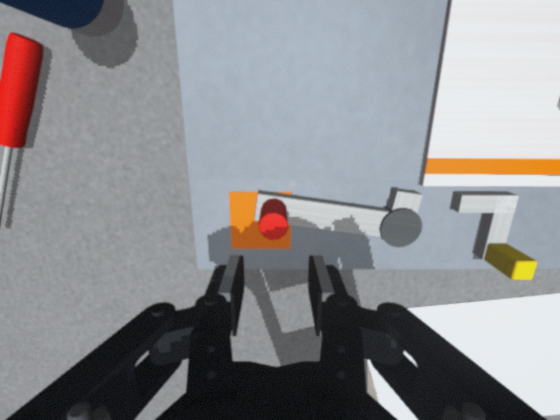

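The knob (273,222) is at about (516,195), roughly 1 cm ahead of the TCP. The handle was swung about 81°, and the catch is still released at (515,262). Correcting and grasping.

Request:
{"method": "step_arm", "body": {
  "series": [
    {"offset":[1.1,0.3,-1],"dr":[0,0,0],"grip":3.5},
    {"offset":[1.1,0.3,-3],"dr":[0,0,0],"grip":3.5},
    {"offset":[1.1,0.3,-5],"dr":[0,0,0],"grip":3.5},
    {"offset":[1.1,0.3,-6],"dr":[0,0,0],"grip":3.5},
    {"offset":[1.1,0.3,-6.5],"dr":[0,0,0],"grip":3.5}
  ]
}}

```text
clock: 37.08
position: [515.4, 192.6, 115.5]
tcp_rot: [179.9, 0.2, 0.4]
ft_force: [-0.2, -0.2, 0.3]
gripper_width: 0.408
grip_force: 0.0
```

Request:
{"method": "step_arm", "body": {
  "force": 30,
  "series": [
    {"offset":[0,0,0],"dr":[0,0,0],"grip":3.5},
    {"offset":[0,0,0],"dr":[0,0,0],"grip":1.4},
    {"offset":[0,0,0],"dr":[0,0,0],"grip":1.4},
    {"offset":[0,0,0],"dr":[0,0,0],"grip":1.4},
    {"offset":[0,0,0],"dr":[0,0,0],"grip":1.4}
  ]
}}

```text
clock: 37.5
position: [516.4, 194.0, 118.6]
tcp_rot: [-180.0, -0.1, 0.5]
ft_force: [1.0, -0.1, 1.9]
gripper_width: 0.221
grip_force: 30.0
```

Request:
{"method": "step_arm", "body": {
  "series": [
    {"offset":[1.61,-0.38,0],"dr":[0,0,0],"grip":1.4},
    {"offset":[3.21,-1.06,0],"dr":[0,0,0],"grip":1.4},
    {"offset":[4.68,-2.01,0],"dr":[0,0,0],"grip":1.4},
    {"offset":[5.95,-3.2,0],"dr":[0,0,0],"grip":1.4},
    {"offset":[7.0,-4.59,0],"dr":[0,0,0],"grip":1.4}
  ]
}}

```text
clock: 37.92
position: [590.0, 154.3, 119.2]
tcp_rot: [-179.2, -0.8, 0.6]
ft_force: [22.3, 21.0, -10.4]
gripper_width: 0.223
grip_force: 30.1
```

Request:
{"method": "step_arm", "body": {
  "series": [
    {"offset":[0.79,-1.55,0],"dr":[0,0,0],"grip":1.4},
    {"offset":[1.3,-3.22,0],"dr":[0,0,0],"grip":1.4},
    {"offset":[1.5,-4.6,0],"dr":[0,0,0],"grip":1.4},
    {"offset":[1.52,-5.18,0],"dr":[0,0,0],"grip":1.4},
    {"offset":[1.52,-5.4,0],"dr":[0,0,0],"grip":1.4}
  ]
}}

```text
clock: 38.33
position: [603.9, 95.4, 119.1]
tcp_rot: [-179.7, -0.6, 0.5]
ft_force: [16.8, 15.8, -4.6]
gripper_width: 0.22
grip_force: 31.0
```

Request:
{"method": "step_arm", "body": {
  "series": [
    {"offset":[0,0,0],"dr":[0,0,0],"grip":1.4},
    {"offset":[0,0,0],"dr":[0,0,0],"grip":1.4}
  ]
}}

```text
clock: 38.5
position: [603.9, 95.6, 119.1]
tcp_rot: [-179.8, -0.6, 0.5]
ft_force: [15.8, 6.7, -4.0]
gripper_width: 0.222
grip_force: 30.7
```

Request:
{"method": "step_arm", "body": {
  "series": [
    {"offset":[0,0,0],"dr":[0,0,0],"grip":3.5},
    {"offset":[0,0,0],"dr":[0,0,0],"grip":3.5},
    {"offset":[0,0,0],"dr":[0,0,0],"grip":3.5},
    {"offset":[0,0,3],"dr":[0,0,0],"grip":3.5},
    {"offset":[0,0,6],"dr":[0,0,0],"grip":3.5}
  ]
}}

```text
clock: 38.92
position: [599.5, 93.8, 175.8]
tcp_rot: [180.0, 0.3, 0.5]
ft_force: [-0.3, -0.4, 0.9]
gripper_width: 0.409
grip_force: 0.0
```

Request:
{"method": "step_arm", "body": {
  "series": [
    {"offset":[-3,-2,0],"dr":[0,0,0],"grip":3.5},
    {"offset":[-6,-4,0],"dr":[0,0,0],"grip":3.5},
    {"offset":[-9.2,-6,0],"dr":[0,0,0],"grip":3.2},
    {"offset":[-12.3,-8.1,0],"dr":[0,0,0],"grip":3},
    {"offset":[-12.3,-8.1,0],"dr":[0,0,0],"grip":3}
  ]
}}

```text
clock: 39.33
position: [473.1, 10.8, 176.0]
tcp_rot: [179.9, 0.3, 0.3]
ft_force: [-0.9, 0.1, 0.2]
gripper_width: 0.346
grip_force: 0.0
```

Run:
```python
from h import *
s=r.sense();print(s["position"],s["tcp_rot"],s["clock"])
i=cam("wrist");im,d=r.get_image("wrist");cv2.imwrite("pics/w10.png",im)
```

```text
[473.05078271  10.7610091  175.98843951] [179.93696728   0.26231136   0.33820262] 39.3333
```

View pics/w10.png

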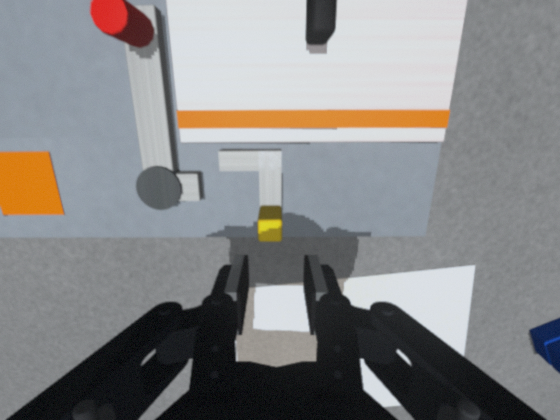

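Handle lies home beside the shut cover (knob at (115,18), arm vertical). The released catch (270,225) is at about (482,14.5). Grasping it.

Request:
{"method": "step_arm", "body": {
  "series": [
    {"offset":[0.6,0.3,0],"dr":[0,0,0],"grip":3},
    {"offset":[0.6,0.3,-2],"dr":[0,0,0],"grip":3},
    {"offset":[0.6,0.3,-4],"dr":[0,0,0],"grip":3},
    {"offset":[0.6,0.3,-5.2],"dr":[0,0,0],"grip":3},
    {"offset":[0.6,0.3,-5.7],"dr":[0,0,0],"grip":3}
  ]
}}

```text
clock: 39.8
position: [484.2, 16.8, 118.3]
tcp_rot: [-180.0, 0.2, 0.5]
ft_force: [-0.4, 0.4, -0.2]
gripper_width: 0.353
grip_force: 0.0
```

Request:
{"method": "step_arm", "body": {
  "series": [
    {"offset":[0,0,0],"dr":[0,0,0],"grip":3},
    {"offset":[0,0,0],"dr":[0,0,0],"grip":1},
    {"offset":[0,0,0],"dr":[0,0,0],"grip":1},
    {"offset":[0,0,0],"dr":[0,0,0],"grip":1},
    {"offset":[0,0,0],"dr":[0,0,0],"grip":1}
  ]
}}

```text
clock: 40.22
position: [484.7, 16.3, 121.2]
tcp_rot: [-180.0, -0.1, 0.5]
ft_force: [3.3, 2.1, -1.5]
gripper_width: 0.178
grip_force: 33.3
```

Request:
{"method": "step_arm", "body": {
  "series": [
    {"offset":[0,0.6,0],"dr":[0,0,0],"grip":1},
    {"offset":[0,1.2,0],"dr":[0,0,0],"grip":1},
    {"offset":[0,1.8,0],"dr":[0,0,0],"grip":1},
    {"offset":[0,2.4,0],"dr":[0,0,0],"grip":1},
    {"offset":[0,2.8,0],"dr":[0,0,0],"grip":1}
  ]
}}

```text
clock: 40.63
position: [484.4, 44.8, 121.2]
tcp_rot: [180.0, -0.1, 0.5]
ft_force: [3.4, -2.1, 5.4]
gripper_width: 0.178
grip_force: 34.0
```

Request:
{"method": "step_arm", "body": {
  "series": [
    {"offset":[0,0.2,0],"dr":[0,0,0],"grip":1},
    {"offset":[0,0.2,0],"dr":[0,0,0],"grip":1},
    {"offset":[0,0.2,0],"dr":[0,0,0],"grip":1}
  ]
}}

```text
clock: 40.88
position: [484.5, 45.0, 121.2]
tcp_rot: [179.8, -0.1, 0.5]
ft_force: [3.3, -8.6, 4.1]
gripper_width: 0.182
grip_force: 34.1
```

Catch is at its stop. Releasing, retreating and checking.

Request:
{"method": "step_arm", "body": {
  "series": [
    {"offset":[0,0,0],"dr":[0,0,0],"grip":3},
    {"offset":[0,0,0],"dr":[0,0,0],"grip":3},
    {"offset":[0,0,0],"dr":[0,0,0],"grip":3},
    {"offset":[0,0,3],"dr":[0,0,0],"grip":3},
    {"offset":[0,0,7],"dr":[0,0,0],"grip":3}
  ]
}}

```text
clock: 41.3
position: [481.4, 46.4, 186.9]
tcp_rot: [-180.0, 0.6, 0.5]
ft_force: [1.0, 0.2, -0.9]
gripper_width: 0.351
grip_force: 0.0
```

Request:
{"method": "step_arm", "body": {
  "series": [
    {"offset":[1,0,4],"dr":[0,0,0],"grip":3},
    {"offset":[3,0,8],"dr":[0,0,0],"grip":3},
    {"offset":[5,0,11],"dr":[0,0,0],"grip":3},
    {"offset":[6,0,11],"dr":[0,0,0],"grip":3},
    {"offset":[6,0,11],"dr":[0,0,0],"grip":3}
  ]
}}

```text
clock: 41.72
position: [545.2, 46.4, 301.5]
tcp_rot: [-180.0, -0.1, 0.5]
ft_force: [-0.8, -0.5, -1.2]
gripper_width: 0.349
grip_force: 0.0
```

Run:
```python
from h import *
s=r.sense();print(s["position"],s["ft_force"],s["clock"])
i=cam("wrist");im,d=r.get_image("wrist");cv2.imwrite("pics/w11.png",im)
```

```text
[545.24450475  46.3617552  301.52978553] [-0.82738364 -0.49339418 -1.21302749] 41.7167
```

View pics/w11.png

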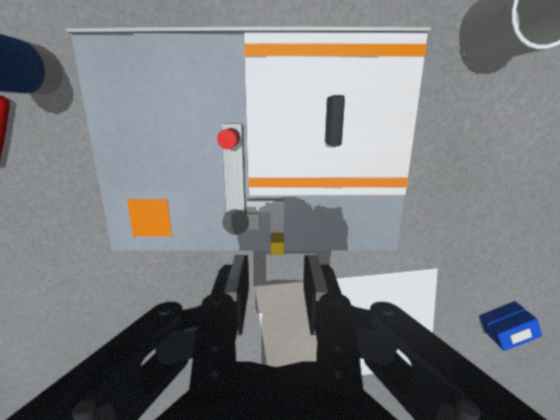

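Final view: cover shut with the bar at (335,120), handle home with its knob at (228,139), catch engaged at (277,243) with the bolt against the hub lug. The arm is clear.

```bash
python3 -c "
from plant import r
print(r.finish_job())"
```

```text
the job is handed in; nothing more can be done
None
```

All four orange-topped packs are standing flat in the compartment, with the cover shut, the handle home and the catch engaged. I handed the job in at about 42 s on the clock; no verdict came back.

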